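# Restock the shoe-cream carousel in a footwear workshop

### The job

Restock the shoe-cream carousel: push it round gently by the pegs on its rim until the yellow mark is over the red pointer, then stand a spare jar from the bench in every empty yellow cup. Then push it round until the blue mark is over the pointer, fill every empty blue cup in the same way, and leave it there. Set the jars down upright without dropping them; leave the jars that are already in cups where they are, the jars you do not need on the bench, and do not disturb the roll of tape.

Things in the scene. Friction and masses are not known exactly. Their poses are not given: they have to be found in the camera images.
- carousel (a joint): how far the carousel has been turned since the start (which is 0), rad, counter-clockwise seen from above; it turns both ways for several turns, and its starting direction is arbitrary (see the marks). About 1 N at the rim turns it; it stops where it is left, no spring, no detent. Third, unmarked section: two fixed tins and a brush, up to 72 mm above the bench
- hub (a point): centre of the carousel, on its axis, at the top of its white disc (356 mm diameter), 30 mm above the bench; the hub knob reaches 108 mm. Nine upright steel pegs on the rim, 12 mm thick, axes 170 mm from the hub, tops 85 mm above the bench, stand at 18 degrees either side of the middle of each of the three sections (120 degrees apart) and half-way between sections (60 degrees)
- pointer (a point): fixed red pointer bar on the front of the stand (it marks the front, roughly towards the robot): point 170 mm from the carousel axis in the pointer's direction, 20 mm above the bench. The bar is 14 mm high and sticks out to 220 mm from the axis
- y_mark (a point): yellow block on the rim of the carousel, the mark of the yellow section: point 170 mm from the axis, on the block's top, 14 mm above the disc, in the middle of the section
- b_mark (a point): blue block on the rim, the mark of the blue section, one third of a turn clockwise (seen from above) from the yellow mark; point as for the yellow mark
- cup_y0 (a point): cup of the yellow section, 36 degrees clockwise from its mark (seen from above about the hub): this point is the centre of its floor (level with the disc's top), 110 mm from the axis. The cup is a yellow collar 14 mm high, 62 mm wide inside, 68 mm outside; a jar stands in it upright
- cup_y1 (a point): cup of the yellow section, straight in from its mark (seen from above about the hub): this point is the centre of its floor (level with the disc's top), 110 mm from the axis. The cup is a yellow collar 14 mm high, 62 mm wide inside, 68 mm outside; a jar stands in it upright
- cup_y2 (a point): cup of the yellow section, 36 degrees counter-clockwise from its mark (seen from above about the hub): this point is the centre of its floor (level with the disc's top), 110 mm from the axis. The cup is a yellow collar 14 mm high, 62 mm wide inside, 68 mm outside; a jar stands in it upright
- cup_b0 (a point): cup of the blue section, 36 degrees clockwise from its mark (seen from above about the hub): this point is the centre of its floor (level with the disc's top), 110 mm from the axis. The cup is a blue collar 14 mm high, 62 mm wide inside, 68 mm outside; a jar stands in it upright
- cup_b1 (a point): cup of the blue section, straight in from its mark (seen from above about the hub): this point is the centre of its floor (level with the disc's top), 110 mm from the axis. The cup is a blue collar 14 mm high, 62 mm wide inside, 68 mm outside; a jar stands in it upright
- cup_b2 (a point): cup of the blue section, 36 degrees counter-clockwise from its mark (seen from above about the hub): this point is the centre of its floor (level with the disc's top), 110 mm from the axis. The cup is a blue collar 14 mm high, 62 mm wide inside, 68 mm outside; a jar stands in it upright
- stock_y0_c (a point): if present, a jar that already stands in cup_y0 (absent: that cup starts empty): round shoe-cream jar, amber glass, paper label, brass-coloured cap, thick glass base, 50 mm diameter, 60 mm tall, about 130 g; this point is its centre, half-way up (30 mm above its base); its z axis points up through the cap
- stock_y1_c (a point): if present, a jar that already stands in cup_y1 (absent: that cup starts empty): round shoe-cream jar, amber glass, paper label, brass-coloured cap, thick glass base, 50 mm diameter, 60 mm tall, about 130 g; this point is its centre, half-way up (30 mm above its base); its z axis points up through the cap
- stock_y2_c (a point): if present, a jar that already stands in cup_y2 (absent: that cup starts empty): round shoe-cream jar, amber glass, paper label, brass-coloured cap, thick glass base, 50 mm diameter, 60 mm tall, about 130 g; this point is its centre, half-way up (30 mm above its base); its z axis points up through the cap
- stock_b0_c (a point): if present, a jar that already stands in cup_b0 (absent: that cup starts empty): round shoe-cream jar, amber glass, paper label, brass-coloured cap, thick glass base, 50 mm diameter, 60 mm tall, about 130 g; this point is its centre, half-way up (30 mm above its base); its z axis points up through the cap
- stock_b1_c (a point): if present, a jar that already stands in cup_b1 (absent: that cup starts empty): round shoe-cream jar, amber glass, paper label, brass-coloured cap, thick glass base, 50 mm diameter, 60 mm tall, about 130 g; this point is its centre, half-way up (30 mm above its base); its z axis points up through the cap
- stock_b2_c (a point): if present, a jar that already stands in cup_b2 (absent: that cup starts empty): round shoe-cream jar, amber glass, paper label, brass-coloured cap, thick glass base, 50 mm diameter, 60 mm tall, about 130 g; this point is its centre, half-way up (30 mm above its base); its z axis points up through the cap
- spare0_c (a point): spare jar on the bench, same kind as those in the carousel: round shoe-cream jar, amber glass, paper label, brass-coloured cap, thick glass base, 50 mm diameter, 60 mm tall, about 130 g; this point is its centre, half-way up (30 mm above its base); its z axis points up through the cap
- spare1_c (a point): spare jar on the bench, same kind as those in the carousel: round shoe-cream jar, amber glass, paper label, brass-coloured cap, thick glass base, 50 mm diameter, 60 mm tall, about 130 g; this point is its centre, half-way up (30 mm above its base); its z axis points up through the cap
- spare2_c (a point): spare jar on the bench, same kind as those in the carousel: round shoe-cream jar, amber glass, paper label, brass-coloured cap, thick glass base, 50 mm diameter, 60 mm tall, about 130 g; this point is its centre, half-way up (30 mm above its base); its z axis points up through the cap
- spare3_c (a point): spare jar on the bench, same kind as those in the carousel: round shoe-cream jar, amber glass, paper label, brass-coloured cap, thick glass base, 50 mm diameter, 60 mm tall, about 130 g; this point is its centre, half-way up (30 mm above its base); its z axis points up through the cap
- spare4_c (a point): spare jar on the bench, same kind as those in the carousel: round shoe-cream jar, amber glass, paper label, brass-coloured cap, thick glass base, 50 mm diameter, 60 mm tall, about 130 g; this point is its centre, half-way up (30 mm above its base); its z axis points up through the cap
- spare5_c (a point): spare jar on the bench, same kind as those in the carousel: round shoe-cream jar, amber glass, paper label, brass-coloured cap, thick glass base, 50 mm diameter, 60 mm tall, about 130 g; this point is its centre, half-way up (30 mm above its base); its z axis points up through the cap
- tape_c (a point): bystander: yellow roll of tape, 72 mm outside diameter, 30 mm high, lying flat near some spares, to be left alone; point at its centre. (Other bystanders, all fixed and clear of the work: hammer, pen cup, insoles, boxes.)
Not all that is in view belongs to the job. Leave any purple look-alike of the part that bears spare5_c alone.

How it is judged:
On the way, in this order (a step that is already met when the one before it is completed fails the run):
1. the yellow mark is over the pointer, the carousel at rest (horizontal distance between y_mark and pointer below 0.025 m and velocity of joint carousel between -0.05 and 0.05 rad/s), for 0.3 s.
2. every yellow cup holds an upright jar, the yellow mark still over the pointer (horizontal distance between y_mark and pointer below 0.025 m and ((horizontal distance between stock_y0_c and cup_y0 below 0.013 m and z of stock_y0_c in the frame of cup_y0 below 0.038 m and angle between stock_y0_c's own z axis and vertical below 0.15 rad) or (horizontal distance between spare0_c and cup_y0 below 0.013 m and z of spare0_c in the frame of cup_y0 below 0.038 m and angle between spare0_c's own z axis and vertical below 0.15 rad) or (horizontal distance between spare1_c and cup_y0 below 0.013 m and z of spare1_c in the frame of cup_y0 below 0.038 m and angle between spare1_c's own z axis and vertical below 0.15 rad) or (horizontal distance between spare2_c and cup_y0 below 0.013 m and z of spare2_c in the frame of cup_y0 below 0.038 m and angle between spare2_c's own z axis and vertical below 0.15 rad) or (horizontal distance between spare3_c and cup_y0 below 0.013 m and z of spare3_c in the frame of cup_y0 below 0.038 m and angle between spare3_c's own z axis and vertical below 0.15 rad) or (horizontal distance between spare4_c and cup_y0 below 0.013 m and z of spare4_c in the frame of cup_y0 below 0.038 m and angle between spare4_c's own z axis and vertical below 0.15 rad) or (horizontal distance between spare5_c and cup_y0 below 0.013 m and z of spare5_c in the frame of cup_y0 below 0.038 m and angle between spare5_c's own z axis and vertical below 0.15 rad)) and ((horizontal distance between stock_y1_c and cup_y1 below 0.013 m and z of stock_y1_c in the frame of cup_y1 below 0.038 m and angle between stock_y1_c's own z axis and vertical below 0.15 rad) or (horizontal distance between spare0_c and cup_y1 below 0.013 m and z of spare0_c in the frame of cup_y1 below 0.038 m and angle between spare0_c's own z axis and vertical below 0.15 rad) or (horizontal distance between spare1_c and cup_y1 below 0.013 m and z of spare1_c in the frame of cup_y1 below 0.038 m and angle between spare1_c's own z axis and vertical below 0.15 rad) or (horizontal distance between spare2_c and cup_y1 below 0.013 m and z of spare2_c in the frame of cup_y1 below 0.038 m and angle between spare2_c's own z axis and vertical below 0.15 rad) or (horizontal distance between spare3_c and cup_y1 below 0.013 m and z of spare3_c in the frame of cup_y1 below 0.038 m and angle between spare3_c's own z axis and vertical below 0.15 rad) or (horizontal distance between spare4_c and cup_y1 below 0.013 m and z of spare4_c in the frame of cup_y1 below 0.038 m and angle between spare4_c's own z axis and vertical below 0.15 rad) or (horizontal distance between spare5_c and cup_y1 below 0.013 m and z of spare5_c in the frame of cup_y1 below 0.038 m and angle between spare5_c's own z axis and vertical below 0.15 rad)) and ((horizontal distance between stock_y2_c and cup_y2 below 0.013 m and z of stock_y2_c in the frame of cup_y2 below 0.038 m and angle between stock_y2_c's own z axis and vertical below 0.15 rad) or (horizontal distance between spare0_c and cup_y2 below 0.013 m and z of spare0_c in the frame of cup_y2 below 0.038 m and angle between spare0_c's own z axis and vertical below 0.15 rad) or (horizontal distance between spare1_c and cup_y2 below 0.013 m and z of spare1_c in the frame of cup_y2 below 0.038 m and angle between spare1_c's own z axis and vertical below 0.15 rad) or (horizontal distance between spare2_c and cup_y2 below 0.013 m and z of spare2_c in the frame of cup_y2 below 0.038 m and angle between spare2_c's own z axis and vertical below 0.15 rad) or (horizontal distance between spare3_c and cup_y2 below 0.013 m and z of spare3_c in the frame of cup_y2 below 0.038 m and angle between spare3_c's own z axis and vertical below 0.15 rad) or (horizontal distance between spare4_c and cup_y2 below 0.013 m and z of spare4_c in the frame of cup_y2 below 0.038 m and angle between spare4_c's own z axis and vertical below 0.15 rad) or (horizontal distance between spare5_c and cup_y2 below 0.013 m and z of spare5_c in the frame of cup_y2 below 0.038 m and angle between spare5_c's own z axis and vertical below 0.15 rad))), for 0.3 s.
3. the blue mark is over the pointer, the carousel at rest (horizontal distance between b_mark and pointer below 0.025 m and velocity of joint carousel between -0.05 and 0.05 rad/s), for 0.3 s.
4. every blue cup holds an upright jar, the blue mark still over the pointer (horizontal distance between b_mark and pointer below 0.025 m and ((horizontal distance between stock_b0_c and cup_b0 below 0.013 m and z of stock_b0_c in the frame of cup_b0 below 0.038 m and angle between stock_b0_c's own z axis and vertical below 0.15 rad) or (horizontal distance between spare0_c and cup_b0 below 0.013 m and z of spare0_c in the frame of cup_b0 below 0.038 m and angle between spare0_c's own z axis and vertical below 0.15 rad) or (horizontal distance between spare1_c and cup_b0 below 0.013 m and z of spare1_c in the frame of cup_b0 below 0.038 m and angle between spare1_c's own z axis and vertical below 0.15 rad) or (horizontal distance between spare2_c and cup_b0 below 0.013 m and z of spare2_c in the frame of cup_b0 below 0.038 m and angle between spare2_c's own z axis and vertical below 0.15 rad) or (horizontal distance between spare3_c and cup_b0 below 0.013 m and z of spare3_c in the frame of cup_b0 below 0.038 m and angle between spare3_c's own z axis and vertical below 0.15 rad) or (horizontal distance between spare4_c and cup_b0 below 0.013 m and z of spare4_c in the frame of cup_b0 below 0.038 m and angle between spare4_c's own z axis and vertical below 0.15 rad) or (horizontal distance between spare5_c and cup_b0 below 0.013 m and z of spare5_c in the frame of cup_b0 below 0.038 m and angle between spare5_c's own z axis and vertical below 0.15 rad)) and ((horizontal distance between stock_b1_c and cup_b1 below 0.013 m and z of stock_b1_c in the frame of cup_b1 below 0.038 m and angle between stock_b1_c's own z axis and vertical below 0.15 rad) or (horizontal distance between spare0_c and cup_b1 below 0.013 m and z of spare0_c in the frame of cup_b1 below 0.038 m and angle between spare0_c's own z axis and vertical below 0.15 rad) or (horizontal distance between spare1_c and cup_b1 below 0.013 m and z of spare1_c in the frame of cup_b1 below 0.038 m and angle between spare1_c's own z axis and vertical below 0.15 rad) or (horizontal distance between spare2_c and cup_b1 below 0.013 m and z of spare2_c in the frame of cup_b1 below 0.038 m and angle between spare2_c's own z axis and vertical below 0.15 rad) or (horizontal distance between spare3_c and cup_b1 below 0.013 m and z of spare3_c in the frame of cup_b1 below 0.038 m and angle between spare3_c's own z axis and vertical below 0.15 rad) or (horizontal distance between spare4_c and cup_b1 below 0.013 m and z of spare4_c in the frame of cup_b1 below 0.038 m and angle between spare4_c's own z axis and vertical below 0.15 rad) or (horizontal distance between spare5_c and cup_b1 below 0.013 m and z of spare5_c in the frame of cup_b1 below 0.038 m and angle between spare5_c's own z axis and vertical below 0.15 rad)) and ((horizontal distance between stock_b2_c and cup_b2 below 0.013 m and z of stock_b2_c in the frame of cup_b2 below 0.038 m and angle between stock_b2_c's own z axis and vertical below 0.15 rad) or (horizontal distance between spare0_c and cup_b2 below 0.013 m and z of spare0_c in the frame of cup_b2 below 0.038 m and angle between spare0_c's own z axis and vertical below 0.15 rad) or (horizontal distance between spare1_c and cup_b2 below 0.013 m and z of spare1_c in the frame of cup_b2 below 0.038 m and angle between spare1_c's own z axis and vertical below 0.15 rad) or (horizontal distance between spare2_c and cup_b2 below 0.013 m and z of spare2_c in the frame of cup_b2 below 0.038 m and angle between spare2_c's own z axis and vertical below 0.15 rad) or (horizontal distance between spare3_c and cup_b2 below 0.013 m and z of spare3_c in the frame of cup_b2 below 0.038 m and angle between spare3_c's own z axis and vertical below 0.15 rad) or (horizontal distance between spare4_c and cup_b2 below 0.013 m and z of spare4_c in the frame of cup_b2 below 0.038 m and angle between spare4_c's own z axis and vertical below 0.15 rad) or (horizontal distance between spare5_c and cup_b2 below 0.013 m and z of spare5_c in the frame of cup_b2 below 0.038 m and angle between spare5_c's own z axis and vertical below 0.15 rad))), for 0.3 s.
At the end, for the whole second after the job is handed in: The blue mark is within 25 mm of the pointer (seen from above) and the carousel is at rest; each of the six cups holds a jar standing on its floor, upright within 0.15 rad and within 13 mm of its centre; every spare not in a cup is off the carousel (more than 195 mm from its axis) (all of step 4 and velocity of joint carousel between -0.05 and 0.05 rad/s and ((horizontal distance between stock_y0_c and cup_y0 below 0.013 m and z of stock_y0_c in the frame of cup_y0 below 0.038 m and angle between stock_y0_c's own z axis and vertical below 0.15 rad) or (horizontal distance between spare0_c and cup_y0 below 0.013 m and z of spare0_c in the frame of cup_y0 below 0.038 m and angle between spare0_c's own z axis and vertical below 0.15 rad) or (horizontal distance between spare1_c and cup_y0 below 0.013 m and z of spare1_c in the frame of cup_y0 below 0.038 m and angle between spare1_c's own z axis and vertical below 0.15 rad) or (horizontal distance between spare2_c and cup_y0 below 0.013 m and z of spare2_c in the frame of cup_y0 below 0.038 m and angle between spare2_c's own z axis and vertical below 0.15 rad) or (horizontal distance between spare3_c and cup_y0 below 0.013 m and z of spare3_c in the frame of cup_y0 below 0.038 m and angle between spare3_c's own z axis and vertical below 0.15 rad) or (horizontal distance between spare4_c and cup_y0 below 0.013 m and z of spare4_c in the frame of cup_y0 below 0.038 m and angle between spare4_c's own z axis and vertical below 0.15 rad) or (horizontal distance between spare5_c and cup_y0 below 0.013 m and z of spare5_c in the frame of cup_y0 below 0.038 m and angle between spare5_c's own z axis and vertical below 0.15 rad)) and ((horizontal distance between stock_y1_c and cup_y1 below 0.013 m and z of stock_y1_c in the frame of cup_y1 below 0.038 m and angle between stock_y1_c's own z axis and vertical below 0.15 rad) or (horizontal distance between spare0_c and cup_y1 below 0.013 m and z of spare0_c in the frame of cup_y1 below 0.038 m and angle between spare0_c's own z axis and vertical below 0.15 rad) or (horizontal distance between spare1_c and cup_y1 below 0.013 m and z of spare1_c in the frame of cup_y1 below 0.038 m and angle between spare1_c's own z axis and vertical below 0.15 rad) or (horizontal distance between spare2_c and cup_y1 below 0.013 m and z of spare2_c in the frame of cup_y1 below 0.038 m and angle between spare2_c's own z axis and vertical below 0.15 rad) or (horizontal distance between spare3_c and cup_y1 below 0.013 m and z of spare3_c in the frame of cup_y1 below 0.038 m and angle between spare3_c's own z axis and vertical below 0.15 rad) or (horizontal distance between spare4_c and cup_y1 below 0.013 m and z of spare4_c in the frame of cup_y1 below 0.038 m and angle between spare4_c's own z axis and vertical below 0.15 rad) or (horizontal distance between spare5_c and cup_y1 below 0.013 m and z of spare5_c in the frame of cup_y1 below 0.038 m and angle between spare5_c's own z axis and vertical below 0.15 rad)) and ((horizontal distance between stock_y2_c and cup_y2 below 0.013 m and z of stock_y2_c in the frame of cup_y2 below 0.038 m and angle between stock_y2_c's own z axis and vertical below 0.15 rad) or (horizontal distance between spare0_c and cup_y2 below 0.013 m and z of spare0_c in the frame of cup_y2 below 0.038 m and angle between spare0_c's own z axis and vertical below 0.15 rad) or (horizontal distance between spare1_c and cup_y2 below 0.013 m and z of spare1_c in the frame of cup_y2 below 0.038 m and angle between spare1_c's own z axis and vertical below 0.15 rad) or (horizontal distance between spare2_c and cup_y2 below 0.013 m and z of spare2_c in the frame of cup_y2 below 0.038 m and angle between spare2_c's own z axis and vertical below 0.15 rad) or (horizontal distance between spare3_c and cup_y2 below 0.013 m and z of spare3_c in the frame of cup_y2 below 0.038 m and angle between spare3_c's own z axis and vertical below 0.15 rad) or (horizontal distance between spare4_c and cup_y2 below 0.013 m and z of spare4_c in the frame of cup_y2 below 0.038 m and angle between spare4_c's own z axis and vertical below 0.15 rad) or (horizontal distance between spare5_c and cup_y2 below 0.013 m and z of spare5_c in the frame of cup_y2 below 0.038 m and angle between spare5_c's own z axis and vertical below 0.15 rad)) and (horizontal distance between spare0_c and hub above 0.195 m or (horizontal distance between spare0_c and cup_y0 below 0.013 m and z of spare0_c in the frame of cup_y0 below 0.038 m and angle between spare0_c's own z axis and vertical below 0.15 rad) or (horizontal distance between spare0_c and cup_y1 below 0.013 m and z of spare0_c in the frame of cup_y1 below 0.038 m and angle between spare0_c's own z axis and vertical below 0.15 rad) or (horizontal distance between spare0_c and cup_y2 below 0.013 m and z of spare0_c in the frame of cup_y2 below 0.038 m and angle between spare0_c's own z axis and vertical below 0.15 rad) or (horizontal distance between spare0_c and cup_b0 below 0.013 m and z of spare0_c in the frame of cup_b0 below 0.038 m and angle between spare0_c's own z axis and vertical below 0.15 rad) or (horizontal distance between spare0_c and cup_b1 below 0.013 m and z of spare0_c in the frame of cup_b1 below 0.038 m and angle between spare0_c's own z axis and vertical below 0.15 rad) or (horizontal distance between spare0_c and cup_b2 below 0.013 m and z of spare0_c in the frame of cup_b2 below 0.038 m and angle between spare0_c's own z axis and vertical below 0.15 rad)) and (horizontal distance between spare1_c and hub above 0.195 m or (horizontal distance between spare1_c and cup_y0 below 0.013 m and z of spare1_c in the frame of cup_y0 below 0.038 m and angle between spare1_c's own z axis and vertical below 0.15 rad) or (horizontal distance between spare1_c and cup_y1 below 0.013 m and z of spare1_c in the frame of cup_y1 below 0.038 m and angle between spare1_c's own z axis and vertical below 0.15 rad) or (horizontal distance between spare1_c and cup_y2 below 0.013 m and z of spare1_c in the frame of cup_y2 below 0.038 m and angle between spare1_c's own z axis and vertical below 0.15 rad) or (horizontal distance between spare1_c and cup_b0 below 0.013 m and z of spare1_c in the frame of cup_b0 below 0.038 m and angle between spare1_c's own z axis and vertical below 0.15 rad) or (horizontal distance between spare1_c and cup_b1 below 0.013 m and z of spare1_c in the frame of cup_b1 below 0.038 m and angle between spare1_c's own z axis and vertical below 0.15 rad) or (horizontal distance between spare1_c and cup_b2 below 0.013 m and z of spare1_c in the frame of cup_b2 below 0.038 m and angle between spare1_c's own z axis and vertical below 0.15 rad)) and (horizontal distance between spare2_c and hub above 0.195 m or (horizontal distance between spare2_c and cup_y0 below 0.013 m and z of spare2_c in the frame of cup_y0 below 0.038 m and angle between spare2_c's own z axis and vertical below 0.15 rad) or (horizontal distance between spare2_c and cup_y1 below 0.013 m and z of spare2_c in the frame of cup_y1 below 0.038 m and angle between spare2_c's own z axis and vertical below 0.15 rad) or (horizontal distance between spare2_c and cup_y2 below 0.013 m and z of spare2_c in the frame of cup_y2 below 0.038 m and angle between spare2_c's own z axis and vertical below 0.15 rad) or (horizontal distance between spare2_c and cup_b0 below 0.013 m and z of spare2_c in the frame of cup_b0 below 0.038 m and angle between spare2_c's own z axis and vertical below 0.15 rad) or (horizontal distance between spare2_c and cup_b1 below 0.013 m and z of spare2_c in the frame of cup_b1 below 0.038 m and angle between spare2_c's own z axis and vertical below 0.15 rad) or (horizontal distance between spare2_c and cup_b2 below 0.013 m and z of spare2_c in the frame of cup_b2 below 0.038 m and angle between spare2_c's own z axis and vertical below 0.15 rad)) and (horizontal distance between spare3_c and hub above 0.195 m or (horizontal distance between spare3_c and cup_y0 below 0.013 m and z of spare3_c in the frame of cup_y0 below 0.038 m and angle between spare3_c's own z axis and vertical below 0.15 rad) or (horizontal distance between spare3_c and cup_y1 below 0.013 m and z of spare3_c in the frame of cup_y1 below 0.038 m and angle between spare3_c's own z axis and vertical below 0.15 rad) or (horizontal distance between spare3_c and cup_y2 below 0.013 m and z of spare3_c in the frame of cup_y2 below 0.038 m and angle between spare3_c's own z axis and vertical below 0.15 rad) or (horizontal distance between spare3_c and cup_b0 below 0.013 m and z of spare3_c in the frame of cup_b0 below 0.038 m and angle between spare3_c's own z axis and vertical below 0.15 rad) or (horizontal distance between spare3_c and cup_b1 below 0.013 m and z of spare3_c in the frame of cup_b1 below 0.038 m and angle between spare3_c's own z axis and vertical below 0.15 rad) or (horizontal distance between spare3_c and cup_b2 below 0.013 m and z of spare3_c in the frame of cup_b2 below 0.038 m and angle between spare3_c's own z axis and vertical below 0.15 rad)) and (horizontal distance between spare4_c and hub above 0.195 m or (horizontal distance between spare4_c and cup_y0 below 0.013 m and z of spare4_c in the frame of cup_y0 below 0.038 m and angle between spare4_c's own z axis and vertical below 0.15 rad) or (horizontal distance between spare4_c and cup_y1 below 0.013 m and z of spare4_c in the frame of cup_y1 below 0.038 m and angle between spare4_c's own z axis and vertical below 0.15 rad) or (horizontal distance between spare4_c and cup_y2 below 0.013 m and z of spare4_c in the frame of cup_y2 below 0.038 m and angle between spare4_c's own z axis and vertical below 0.15 rad) or (horizontal distance between spare4_c and cup_b0 below 0.013 m and z of spare4_c in the frame of cup_b0 below 0.038 m and angle between spare4_c's own z axis and vertical below 0.15 rad) or (horizontal distance between spare4_c and cup_b1 below 0.013 m and z of spare4_c in the frame of cup_b1 below 0.038 m and angle between spare4_c's own z axis and vertical below 0.15 rad) or (horizontal distance between spare4_c and cup_b2 below 0.013 m and z of spare4_c in the frame of cup_b2 below 0.038 m and angle between spare4_c's own z axis and vertical below 0.15 rad)) and (horizontal distance between spare5_c and hub above 0.195 m or (horizontal distance between spare5_c and cup_y0 below 0.013 m and z of spare5_c in the frame of cup_y0 below 0.038 m and angle between spare5_c's own z axis and vertical below 0.15 rad) or (horizontal distance between spare5_c and cup_y1 below 0.013 m and z of spare5_c in the frame of cup_y1 below 0.038 m and angle between spare5_c's own z axis and vertical below 0.15 rad) or (horizontal distance between spare5_c and cup_y2 below 0.013 m and z of spare5_c in the frame of cup_y2 below 0.038 m and angle between spare5_c's own z axis and vertical below 0.15 rad) or (horizontal distance between spare5_c and cup_b0 below 0.013 m and z of spare5_c in the frame of cup_b0 below 0.038 m and angle between spare5_c's own z axis and vertical below 0.15 rad) or (horizontal distance between spare5_c and cup_b1 below 0.013 m and z of spare5_c in the frame of cup_b1 below 0.038 m and angle between spare5_c's own z axis and vertical below 0.15 rad) or (horizontal distance between spare5_c and cup_b2 below 0.013 m and z of spare5_c in the frame of cup_b2 below 0.038 m and angle between spare5_c's own z axis and vertical below 0.15 rad))); the robot touches nothing.
It fails at once if a jar that already stood in the carousel is taken or knocked out of its cup (distance between stock_y0_c and cup_y0 above 0.065 m or distance between stock_y1_c and cup_y1 above 0.065 m or distance between stock_y2_c and cup_y2 above 0.065 m or distance between stock_b0_c and cup_b0 above 0.065 m or distance between stock_b1_c and cup_b1 above 0.065 m or distance between stock_b2_c and cup_b2 above 0.065 m).
It fails at once if the carousel is spun faster than 2 rad/s (velocity of joint carousel above 2 rad/s or velocity of joint carousel below -2 rad/s).
It fails at once if a jar is dropped onto the carousel (falling faster than 1 m/s, not held) ((linear speed of spare0 above 1 m/s and horizontal distance between spare0_c and hub below 0.17 m and contact force between spare0 and the fingers below 0.2 N) or (linear speed of spare1 above 1 m/s and horizontal distance between spare1_c and hub below 0.17 m and contact force between spare1 and the fingers below 0.2 N) or (linear speed of spare2 above 1 m/s and horizontal distance between spare2_c and hub below 0.17 m and contact force between spare2 and the fingers below 0.2 N) or (linear speed of spare3 above 1 m/s and horizontal distance between spare3_c and hub below 0.17 m and contact force between spare3 and the fingers below 0.2 N) or (linear speed of spare4 above 1 m/s and horizontal distance between spare4_c and hub below 0.17 m and contact force between spare4 and the fingers below 0.2 N) or (linear speed of spare5 above 1 m/s and horizontal distance between spare5_c and hub below 0.17 m and contact force between spare5 and the fingers below 0.2 N)).
It fails at once if the roll of tape is moved more than 4 cm (distance of tape_c from where it was at the start of the episode above 0.04 m).
Of stock_y0, stock_y1, stock_y2, stock_b0, stock_b1, stock_b2 only 1 to 2 are there at a start; the rules pass over those that are not, and their reading is None.
At some moment in a run one of spare0, spare1, spare2, spare3, spare4, spare5 may be knocked a few centimetres aside while the robot is not near it.
It also fails if it takes over 208 s, if anything falls off the work surface, if the arm or the gripper's body presses on something with over 40 N, if the wrist force passes 120 N, or if a joint passes its speed limit or range.

### The arm

A 6-joint arm with a two-finger parallel gripper is mounted at the origin on the work surface. World frame = base frame: x ahead of the robot, y to its left, z up, the work surface at z = 0. Lengths are in m, angles in rad, forces in N, time in s.
With the tool pointing down it reaches from about 0.325 to 0.75 m from the base axis. Payload 7.6 kg.
Tool frame: the origin (TCP) lies between the finger pads; the fingertips stand 8 mm ahead of it and the grasp point (between the pads) lies 11 mm behind it; z points along the fingers, y is the line along which they close (so a half turn about z gives the same grasp; the last joint's range is limited). The gripper opens to 85 mm and grips with 20 to 120 N. Pads are 22 mm wide; open, the fingers measure 114 mm over their backs; the gripper's body (76 mm by 85 mm) begins 54 mm behind the grasp point. The pads swing forward as they close: fully open they stand 13 mm farther back than shut.
Start: joints at [-1.344, 0.052, 1.401, -0, 1.689, -0.07], TCP at [0.154, -0.502, 0.239] pointing down, gripper open.
Joint ranges: [-2.9, 2.9], [-0.91, 2.17], [0.12, 2.37], [-1.06, 4.2], [0.26, 2.73], [-2.93, 2.93]. Speed limits (rad/s): [2.57, 2.57, 3.01, 3.14, 3.14, 3.14].

### API

Orientations are given as [roll, pitch, yaw] about the fixed x, y, z axes, in that order (R = Rz(yaw) Ry(pitch) Rx(roll)).
In Python, from plant import monitor, eyes, ticket gives the robot as it stands.
- The arm moves only by the shell command python3 -m pendant 'ROWS' [FORCE]. ROWS is a JSON object of lists of equal length, an entry for each row: "dr": the turn, a rotation vector about the tool's x, y, z in degrees, a list of three; "linear": the shift along the tool's x, y, z in cm, a list of three; "jaw": the closure in counts, from 0 (fully open) to 255 (shut). In form: {"dr": [[ax, ay, az], ...], "linear": [[x, y, z], ...], "jaw": [jaw, ...]}. A call has 1 to 10 rows; each row shifts and turns the commanded pose from where the row before left it, along the tool's axes as they then stand; what a row does not reach is not made up. A row lasts 1/12 s, in which the tool goes at most 41.7 mm and 7.16 degrees, less where a joint would pass 70% of its speed; a pose out of reach is approached as far as the arm can. A call is refused whole if a number of a shift passes 4.17 or a number of a turn 7.16, either way. A call with a gripper value outside its range is refused whole. The fingers move at their own pace and stop on an object; FORCE is the grip in N (left out, the last holds). Time passes only in rows, so rows that do not move let the fingers close. It gives the time, the measured TCP pose, the force, the opening and the grip force at its end, in the units of the state.
- monitor.sense(): the state, without advancing time (a new reading comes with each control period).
- eyes.get_image(name): name is "side" or "top" or "wrist"; returns (picture, depth): 384x512x3 uint8, red, green, blue; 384x512 float32, m along the optical axis (not along the pixel's ray), 0 where there is no reading.
- eyes.camera_params(name): a dict with "fovy" (degrees; the focal length in pixels is half the picture's height over the tangent of half this angle, whatever the lens; pixels are square), "cx", "cy" (the principal point, pixels), "k1" (the pictures are not rectified: a ray, as slopes to the right and down, at radius r is drawn at 1 + k1 r^2 times it, then the intrinsics apply), "position" and "rotation" of the camera in the world; the wrist camera has in their place "tool_from_camera" (4x4, takes a point from camera to tool coordinates, whose origin is the TCP and whose axes are the flange's). Camera axes: x right, y down, z forward; pixel columns grow to the right and rows downward; lengths in m; the calibration is good to about 2 mm. A picture is of the moment at which its call begins: read the wrist's pose just before it. camera_params takes no time and is no camera call.
- ticket.job_done(): hands the job in; it is judged then, once.
The state is a dict: "clock": time; "joint_pos": joint angles; "qvel": joint speeds; "joint_torque": joint torques, N m; "tcp_pos": TCP position; "tool_rot": TCP orientation; "force": force on the tool from outside, world axes, zero at the start; "moment": the same for the moment, N m; "finger_gap": finger opening in m; "grip_force": force on a finger pad.
Only numpy, scipy, OpenCV 4.12 (cv2) and the standard library are available. Lean on these libraries where they do the work, as an engineer would, in place of code of your own. Each camera call takes 0.05 s, during which the arm holds its last target. There are 200 camera calls.

## Working session

There is one attempt and no reset: what is moved stays moved. The work goes in short steps, Python scripts to look and compute and a shell command to move; the robot and the scene stay as the last step left them, time stands still between calls to the robot, and variables do not carry over. Pictures are saved under pics/ and viewed, at most 14 in all, crops included, and the job is handed in when it is done.

```bash
ls; mkdir -p pics; python3 - <<'E'
from plant import monitor, eyes
import cv2,numpy as np
s=monitor.sense(); print({k:np.round(v,3).tolist() for k,v in s.items()})
for n in ("side","top","wrist"):
    p=eyes.camera_params(n); print(n,{k:np.round(v,4).tolist() for k,v in p.items()})
for n in("top","side"):
    im,d=eyes.get_image(n); cv2.imwrite(f"pics/{n}0.png",im[:,:,::-1]); np.savez(f"{n}0.npz",im=im,d=d)
    print(n,d.min(),d.max())
E
```

```text
pics
{'clock': 0.0, 'joint_pos': [-1.344, 0.053, 1.402, -0.0, 1.689, -0.07], 'qvel': [0.002, -0.002, -0.0, 0.0, -0.002, -0.001], 'joint_torque': [0.0, -38.167, -36.019, -0.0, 0.006, 0.0], 'tcp_pos': [0.154, -0.502, 0.238], 'tool_rot': [-3.14, -0.0, 0.297], 'force': [0.007, 0.97, 1.041], 'moment': [0.026, 0.005, 0.005], 'grip_force': 0.0, 'finger_gap': 0.085}
side {'fovy': 47.3472, 'cx': 259.9986, 'cy': 188.4459, 'k1': -0.0096, 'position': [-0.137, 0.93, 0.8579], 'rotation': [-2.134, -0.0016, -2.5172]}
top {'fovy': 57.7518, 'cx': 258.2028, 'cy': 189.1978, 'k1': -0.0536, 'position': [0.5083, -0.0618, 1.0205], 'rotation': [-3.0248, 0.0162, -1.5575]}
wrist {'fovy': 59.2606, 'cx': 256.9124, 'cy': 192.3485, 'k1': -0.0474, 'tool_from_camera': [[0.0005, -0.9587, -0.2844, 0.0732], [1.0, 0.0004, 0.0005, 0.0001], [-0.0003, -0.2844, 0.9587, -0.1358], [0.0, 0.0, 0.0, 1.0]]}
top 0.0 1.9371036
side 0.0 3.7718565
```

View pics/top0.png

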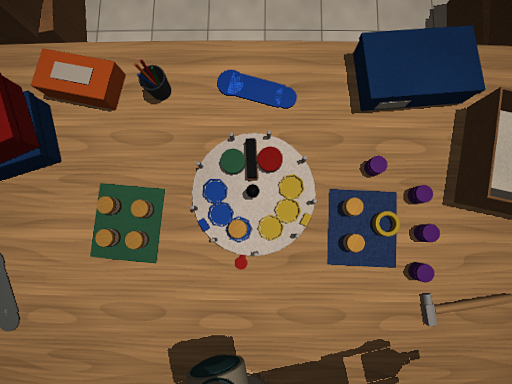

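View pics/side0.png

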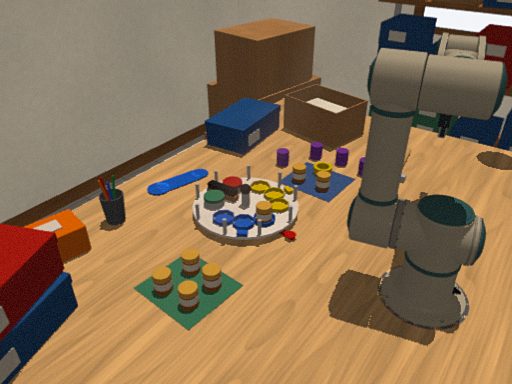

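```bash
cat > h.py <<'E'
import numpy as np, cv2
from scipy.spatial.transform import Rotation as Rn
from plant import monitor, eyes
def cam(n, tcp=None):
    p=eyes.camera_params(n); f=192/np.tan(np.radians(p["fovy"])/2)
    if n=="wrist":
        T=np.eye(4); T[:3,:3]=Rn.from_euler("xyz",tcp["tool_rot"]).as_matrix(); T[:3,3]=tcp["tcp_pos"]
        T=T@np.array(p["tool_from_camera"]); R,c=T[:3,:3],T[:3,3]
    else: R,c=Rn.from_euler("xyz",p["rotation"]).as_matrix(),np.array(p["position"])
    return dict(f=f,cx=p["cx"],cy=p["cy"],k=p["k1"],R=R,c=c)
def rays(C,uv):
    K=np.array([[C["f"],0,C["cx"]],[0,C["f"],C["cy"]],[0,0,1]])
    q=cv2.undistortPoints(np.float64(uv).reshape(-1,1,2),K,np.array([C["k"],0,0,0,0.])).reshape(-1,2)
    return np.c_[q,np.ones(len(q))]@C["R"].T
def plane(C,uv,z):
    r=rays(C,uv); return C["c"]+r*((z-C["c"][2])/r[:,2])[:,None]
def shot(n):
    s=monitor.sense(); im,d=eyes.get_image(n); C=cam(n,s)
    v,u=np.mgrid[:384,:512]; uv=np.c_[u.ravel(),v.ravel()]
    P=(C["c"]+rays(C,uv)*d.reshape(-1,1)).reshape(384,512,3); P[d==0]=np.nan
    return im,P,C,s
def blobs(m,amin=15):
    n,l,st,ce=cv2.connectedComponentsWithStats(m.astype(np.uint8))
    return [(np.argwhere(l==i)[:,::-1],st[i,4]) for i in range(1,n) if st[i,4]>=amin]
def hsv(im): return cv2.cvtColor(im,cv2.COLOR_RGB2HSV)
E
cat > meas.py <<'E'
from h import *
im,P,C,s=shot("top"); H=hsv(im); h,S,V=H[...,0].astype(int),H[...,1],H[...,2]
z=P[...,2]
near=lambda a,t=.008: np.abs(z-a)<t
print("bench z",np.nanmedian(z[290:330,60:150]))
# disc
m=(S<60)&(V>110); m[:, :180]=0; m[:,330:]=0; m[:120]=0;m[270:]=0
b=max(blobs(m),key=lambda t:t[1])[0]; q=plane(C,cv2.convexHull(b.astype(np.int32)).reshape(-1,2),.03)[:,:2]
(c,r)=cv2.minEnclosingCircle(q.astype(np.float32)); print("disc",c,r)
el=cv2.fitEllipse(q.astype(np.float32)); print("ell",el)
hub=np.array(el[0])
def rep(name,m,zz,amin=10):
    for b,a in blobs(m,amin):
        p=np.mean(plane(C,b,zz),0)[:2]; e=p-hub
        print(name,a,b.mean(0).round(0),p.round(4),"z",round(float(np.nanmedian(z[b[:,1],b[:,0]])),4),"r",round(np.hypot(*e),4),"ang",round(np.degrees(np.arctan2(e[1],e[0])),1))
rep("red",((h<5)|(h>175))&(S>180)&(V>90)&(z<.05),.027)
rep("cap",(h>12)&(h<20)&(S>150)&(V>150)&(near(.06)|near(.09)),.06,40)
rep("capC",(h>12)&(h<20)&(S>150)&(V>150)&near(.09),.09,40)
rep("yel",(h>21)&(h<32)&(S>150)&(V>100),.044)
rep("blue",(h>105)&(h<122)&(S>190)&(V>100)&near(.044,.02),.044)
# pegs tops
rr=np.hypot(P[...,0]-hub[0],P[...,1]-hub[1])
rep("peg",(z>.07)&(rr>.155)&(rr<.185),.085,3)
rep("knob",(z>.1)&(rr<.04),.108,3)
rep("purple",(h>130)&(h<160)&(S>100)&near(.06),.06,20)
E
python3 meas.py
```

```text
bench z -0.0002680557738128364
disc (0.6189491748809814, -0.02731994353234768) 0.1841830462217331
ell ((0.6135454177856445, -0.030540693551301956), (0.35146671533584595, 0.358601838350296), 23.684864044189453)
red 128 [241. 262.] [0.4179 0.0025] z 0.0145 r 0.1984 ang 170.4
cap 172 [105. 204.] [0.5726 0.3854] z 0.0596 r 0.418 ang 95.6
cap 224 [354. 206.] [ 0.577  -0.3109] z 0.0599 r 0.2827 ang -97.4
cap 197 [139. 208.] [0.5642 0.2876] z 0.0596 r 0.3219 ang 98.8
cap 246 [237. 229.] [0.5114 0.0114] z 0.0896 r 0.1105 ang 157.7
cap 165 [104. 237.] [0.4811 0.3838] z 0.0597 r 0.435 ang 107.7
cap 205 [133. 240.] [0.4756 0.2998] z 0.06 r 0.358 ang 112.7
cap 234 [356. 242.] [ 0.4773 -0.3131] z 0.0597 r 0.3137 ang -115.7
capC 246 [237. 229.] [0.5113 0.0091] z 0.0896 r 0.1097 ang 158.8
yel 1197 [283. 208.] [ 0.5715 -0.1148] z 0.0306 r 0.0942 ang -116.5
yel 250 [387. 223.] [ 0.531 -0.407] z 0.0295 r 0.3854 ang -102.4
yel 83 [306. 219.] [ 0.5402 -0.1784] z 0.0427 r 0.165 ang -116.4
blue 311 [215. 191.] [0.6159 0.0778] z 0.0305 r 0.1083 ang 88.8
blue 314 [221. 214.] [0.5525 0.06  ] z 0.0304 r 0.109
[... 360 characters left out ...]
 0.1208] z 0.0829 r 0.1684 ang 64.0
peg 18 [315. 201.] [ 0.5879 -0.1978] z 0.0846 r 0.1692 ang -98.7
peg 19 [192. 207.] [0.5664 0.1325] z 0.0849 r 0.1697 ang 106.1
peg 16 [297. 236.] [ 0.4946 -0.1509] z 0.0841 r 0.1692 ang -134.7
peg 20 [213. 240.] [0.4802 0.0738] z 0.0838 r 0.1694 ang 142.0
peg 16 [256. 254.] [ 0.4439 -0.0414] z 0.0833 r 0.17 ang -176.3
knob 92 [252. 190.] [ 0.6123 -0.0304] z 0.1043 r 0.0013 ang 173.6
purple 243 [378. 164.] [ 0.6955 -0.3792] z 0.0598 r 0.3582 ang -76.8
purple 246 [423. 193.] [ 0.6143 -0.5053] z 0.0594 r 0.4747 ang -89.9
purple 259 [430. 233.] [ 0.5061 -0.5206] z 0.0594 r 0.5017 ang -102.4
purple 263 [424. 273.] [ 0.3971 -0.5004] z 0.0594 r 0.5173 ang -114.7
```

```bash
cat > go.py <<'E'
# go.py x y z yaw_deg : turn needed (deg about tool z), then shift in cm along the turned tool axes
import sys; from h import *
def go(x,y,z,yaw,p=None,verb=True):
    s=monitor.sense() if p is None else p
    r=s["tool_rot"]; a=-(yaw-np.degrees(r[2])+180)%360-180
    a=-(((yaw-np.degrees(r[2]))+180)%360-180)
    R=Rn.from_euler("xyz",[np.pi,0,np.radians(yaw)])
    d=R.inv().apply(np.array([x,y,z])-s["tcp_pos"])*100
    print("t",round(s["clock"],1),"az",round(a,1),"(/7=%.1f rows)"%(abs(a)/7),"lin cm",d.round(2),"rows",round(np.abs(d).max()/4,1),"q6",round(np.degrees(s["joint_pos"][5])),"tilt",np.round(np.degrees(r[:2]),1))
if __name__=="__main__":
    go(*map(float,sys.argv[1:5]))
E
python3 - <<'E'
import numpy as np
from scipy.optimize import least_squares
p=np.array([[.7759,-.0717],[.7693,.032],[.7055,-.1709],[.6873,.1208],[.5879,-.1978],[.5664,.1325],[.4946,-.1509],[.4802,.0738],[.4439,-.0414]])
a=np.radians([-18,18,-60,60,-102,102,-138,138,180])
f=lambda q:(q[:2]+.17*np.c_[np.cos(a+q[2]),np.sin(a+q[2])]-p).ravel()
r=least_squares(f,[.61,-.03,0]);print(r.x,np.degrees(r.x[2]),f(r.x).round(4))
h=r.x[:2]
for n,m in(("ptr",[.4179,.0025]),("y",[.5402,-.1784]),("b",[.5215,.1082])):
    e=np.array(m)-h;print(n,np.hypot(*e),np.degrees(np.arctan2(e[1],e[0])))
E
python3 go.py .4935 -.151 .16 45.3
```

```text
[ 0.61233333 -0.0304      0.06451999] 3.696723204343124 [ 0.0012 -0.0007  0.001   0.0004  0.0011 -0.0009  0.0004  0.0012 -0.0001
 -0.0008 -0.0001  0.0008 -0.001  -0.0012 -0.0013  0.0012 -0.0012  0.    ]
ptr 0.19719718839555714 170.39597113700134
y 0.1646426973108084 -115.98402008968475
b 0.16571256574093957 123.23935684344083
t 0.1 az -28.3 (/7=4.0 rows) lin cm [48.85 -0.51  7.87] rows 12.2 q6 -4 tilt [-179.9   -0. ]
```

```bash
python3 -m pendant '{"dr":[[0,0,-7.1],[0,0,-7.1],[0,0,-7.1],[0,0,-7],[0,0,0],[0,0,0],[0,0,0],[0,0,0],[0,0,0],[0,0,0]],"linear":[[0,0,0],[0,0,0],[0,0,0],[0,0,0],[4,0,0],[4,0,0],[4,0,0],[4,0,0],[4,0,0],[4,0,0]],"jaw":[135,135,135,135,135,135,135,135,135,135]}' 40
python3 -m pendant '{"dr":[[0,0,0],[0,0,0],[0,0,0],[0,0,0],[0,0,0],[0,0,0],[0,0,0],[0,0,0]],"linear":[[4,0,0],[4,0,0],[4,0,0],[4,0,0],[4,0,0],[3,0,0],[0,0,0],[0,0,0]],"jaw":[135,135,135,135,135,135,135,135]}'
python3 go.py .4936 -.152 .13 45.7
```

```text
clock: 0.98
tcp_pos: [0.3232, -0.3298, 0.2392]
tool_rot: [-3.142, 0.0, 0.79]
force: [0.7, -0.5, -0.2]
finger_gap: 0.0402
grip_force: 0.0
clock: 1.65
tcp_pos: [0.4846, -0.1668, 0.2386]
tool_rot: [-3.141, 0.001, 0.794]
force: [0.4, -1.1, 0.4]
finger_gap: 0.0401
grip_force: 0.0
t 1.6 az -0.2 (/7=0.0 rows) lin cm [ 1.68 -0.39 10.86] rows 2.7 q6 21 tilt [-179.9    0. ]
```

```bash
python3 -m pendant '{"dr":[[0,0,0],[0,0,0],[0,0,0],[0,0,0],[0,0,0],[0,0,0]],"linear":[[1.7,-0.4,4],[0,0,4],[0,0,2.5],[0,0,0],[0,0,0],[0,0,0]],"jaw":[135,135,135,135,135,135]}'
python3 go.py .4936 -.152 .068 45.7
python3 - <<'E'
from h import *
im,P,C,s=shot("wrist"); cv2.imwrite("pics/w1.png",im[:,:,::-1])
E
```

```text
clock: 2.15
tcp_pos: [0.4934, -0.1548, 0.1385]
tool_rot: [3.138, -0.001, 0.79]
force: [-0.3, -0.3, 0.7]
finger_gap: 0.0398
grip_force: 0.0
t 2.1 az -0.5 (/7=0.1 rows) lin cm [ 0.21 -0.19  7.05] rows 1.8 q6 23 tilt [ 1.798e+02 -1.000e-01]
```

View pics/w1.png

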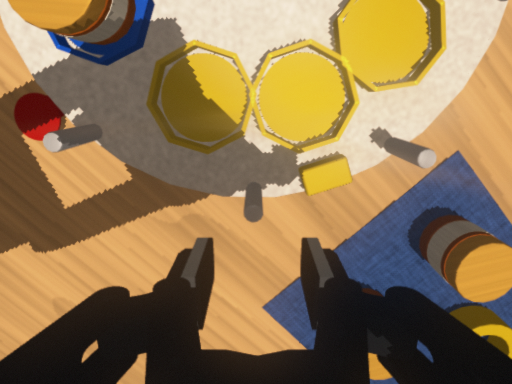

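```bash
python3 -m pendant '{"dr":[[0,0,0],[0,0,0],[0,0,0],[0,0,0],[0,0,1],[0,0,2],[0,0,2.5],[0,0,2.5],[0,0,2.5],[0,0,2.5]],"linear":[[0.2,-0.2,2.5],[0,0,2.5],[0,0,2],[0,0,0],[0.003,-0.297,0],[0.01,-0.593,0],[0.016,-0.742,0],[0.016,-0.742,0],[0.016,-0.742,0],[0.016,-0.742,0]],"jaw":[135,135,135,135,135,135,135,135,135,135]}'
cat > ang.py <<'E'
from h import *
s=monitor.sense(); e=s["tcp_pos"][:2]-np.array([.6123,-.0304])
print("r",np.hypot(*e).round(4),"th",np.degrees(np.arctan2(e[1],e[0])).round(1),"yaw",np.degrees(s["tool_rot"][2]).round(1),"z",round(s["tcp_pos"][2],3),"F",np.round(s["force"],1))
E
python3 ang.py
```

```text
clock: 3.03
tcp_pos: [0.4701, -0.1215, 0.0695]
tool_rot: [3.137, -0.003, 0.56]
force: [0.4, -1.0, -0.7]
finger_gap: 0.0405
grip_force: 0.6
r 0.1689 th -147.3 yaw 32.1 z 0.07 F [ 0.4 -1.  -0.7]
```

```bash
R='' ; python3 -m pendant '{"dr":[[0,0,2.5],[0,0,2.5],[0,0,2.5],[0,0,2.5],[0,0,2.5],[0,0,2.5],[0,0,2.5],[0,0,2.5],[0,0,2.5],[0,0,2.5]],"linear":[[0.016,-0.742,0],[0.016,-0.742,0],[0.016,-0.742,0],[0.016,-0.742,0],[0.016,-0.742,0],[0.016,-0.742,0],[0.016,-0.742,0],[0.016,-0.742,0],[0.016,-0.742,0],[0.016,-0.742,0]],"jaw":[135,135,135,135,135,135,135,135,135,135]}'; python3 ang.py
python3 -m pendant '{"dr":[[0,0,2.5],[0,0,2.5],[0,0,2.5],[0,0,2.5],[0,0,2.5],[0,0,2.5],[0,0,2.5],[0,0,2.5],[0,0,2.5],[0,0,2.5]],"linear":[[0.016,-0.742,0],[0.016,-0.742,0],[0.016,-0.742,0],[0.016,-0.742,0],[0.016,-0.742,0],[0.016,-0.742,0],[0.016,-0.742,0],[0.016,-0.742,0],[0.016,-0.742,0],[0.016,-0.742,0]],"jaw":[135,135,135,135,135,135,135,135,135,135]}'; python3 ang.py
python3 -m pendant '{"dr":[[0,0,2.5],[0,0,2.5],[0,0,2.5],[0,0,2],[0,0,2],[0,0,1],[0,0,0],[0,0,0],[0,0,0]],"linear":[[0.016,-0.742,0],[0.016,-0.742,0],[0.016,-0.742,0],[0.01,-0.593,0],[0.01,-0.593,0],[0.003,-0.297,0],[0,0,0],[0,0,0],[0,0,0]],"jaw":[135,135,135,135,135,135,135,135,135]}'; python3 ang.py
cat > car.py <<'E'
from h import *
from scipy.optimize import least_squares
hub=np.array([.6123,-.0304])
def car(im,P,C):
    z=P[...,2]; rr=np.hypot(P[...,0]-hub[0],P[...,1]-hub[1]); H=hsv(im); h,S,V=[H[...,i].astype(int) for i in range(3)]
    def ang(b,zz): e=plane(C,b,zz)[:,:2].mean(0)-hub; return np.degrees(np.arctan2(e[1],e[0])).round(1),np.hypot(*e).round(3)
    for n,m in(("y",(h>21)&(h<32)),("b",(h>105)&(h<122))):
        m=m&(S>150)&(V>80)&(np.abs(z-.044)<.005)&(rr>.15)&(rr<.19)
        bs=blobs(m,20)
        for b,a in bs: print("mark",n,ang(b,.044),a)
    print("pegs",sorted((ang(b,.085)[0],ang(b,.085)[1]) for b,a in blobs((z>.075)&(z<.095)&(rr>.155)&(rr<.185),5)))
    m=(h>12)&(h<20)&(S>150)&(V>120)
    for b,a in blobs(m&(np.abs(z-.06)<.007)&(rr>.19),60)+blobs(m&(np.abs(z-.09)<.007)&(rr<.15),60):
        zz=round(float(np.nanmedian(z[b[:,1],b[:,0]])),4); p=plane(C,b,zz)[:,:2].mean(0); e=p-hub
        print("jar",p.round(4),zz,a,"r/ang",np.hypot(*e).round(4),np.degrees(np.arctan2(e[1],e[0])).round(1))
if __name__=="__main__":
    import sys
    im,P,C,s=shot("top"); cv2.imwrite("pics/last.png",im[:,:,::-1]); print("t",s["clock"]); car(im,P,C)
E
python3 car.py
```

```text
clock: 3.87
tcp_pos: [0.4452, -0.0519, 0.0694]
tool_rot: [3.139, -0.005, 0.124]
force: [-1.2, -0.9, 0.5]
finger_gap: 0.0403
grip_force: 0.6
r 0.1685 th -172.7 yaw 7.1 z 0.069 F [-1.2 -0.9  0.5]
clock: 4.7
tcp_pos: [0.4519, 0.0218, 0.0693]
tool_rot: [-3.141, -0.005, -0.312]
force: [-1.3, -1.6, 0.4]
finger_gap: 0.0404
grip_force: 0.6
r 0.1687 th 162.0 yaw -17.9 z 0.069 F [-1.3 -1.6  0.4]
clock: 5.45
tcp_pos: [0.4657, 0.0554, 0.0669]
tool_rot: [-3.141, -0.001, -0.527]
force: [-0.2, 0.2, 0.1]
finger_gap: 0.0399
grip_force: 0.0
r 0.1698 th 149.7 yaw -30.2 z 0.067 F [-0.2  0.2  0.1]
t 5.45
mark y (np.float64(173.0), np.float64(0.164)) 62
mark b (np.float64(52.1), np.float64(0.167)) 70
pegs [(np.float64(-169.8), np.float64(0.169)), (np.float64(-127.9), np.float64(0.169)), (np.float64(-85.7), np.float64(0.169)), (np.float64(-49.8), np.float64(0.169)), (np.float64(-7.7), np.float64(0.169)), (np.float64(34.2), np.float64(0.169)), (np.float64(70.0), np.float64(0.169)), (np.float64(112.2), np.float64(0.169))]
jar [0.5729 0.3868] 0.0598 210 r/ang 0.419 95.4
jar [ 0.5769 -0.3106] 0.0594 230 r/ang 0.2824 -97.2
jar [0.564  0.2879] 0.0596 224 r/ang 0.322 98.6
jar [0.4807 0.3847] 0.0598 226 r/ang 0.4355 107.6
jar [0.4764 0.2999] 0.0599 233 r/ang 0.3572 112.4
jar [ 0.4772 -0.3125] 0.0598 246 r/ang 0.3128 -115.6
jar [0.6176 0.0795] 0.0897 242 r/ang 0.11 87.2
```

```bash
python3 -m pendant '{"dr":[[0,0,0],[0,0,0],[0,0,-7],[0,0,-7],[0,0,-7],[0,0,-7],[0,0,-7],[0,0,-7],[0,0,-7],[0,0,-7]],"linear":[[0,0,-3],[0,0,-4],[0,0,-3],[0,0,0],[0,0,0],[0,0,0],[0,0,0],[0,0,0],[0,0,0],[0,0,0]],"jaw":[135,135,60,60,60,60,60,60,60,60]}'
python3 -m pendant '{"dr":[[0,0,-7],[0,0,-7],[0,0,-6],[0,0,0]],"linear":[[0,0,0],[0,0,0],[0,0,0],[0,0,0]],"jaw":[60,60,60,60]}'
python3 go.py .4764 .2999 .167 46
```

```text
clock: 6.33
tcp_pos: [0.4653, 0.0553, 0.1662]
tool_rot: [3.141, -0.0, 0.456]
force: [0.5, -0.3, -0.1]
finger_gap: 0.0655
grip_force: 0.0
clock: 6.67
tcp_pos: [0.4653, 0.0553, 0.1662]
tool_rot: [3.142, 0.0, 0.803]
force: [-0.0, -0.3, -0.1]
finger_gap: 0.0655
grip_force: 0.0
t 6.7 az 0.0 (/7=0.0 rows) lin cm [ 18.37 -16.19  -0.08] rows 4.6 q6 46 tilt [180.   0.]
```

```bash
python3 -m pendant '{"dr":[[0,0,0],[0,0,0],[0,0,0],[0,0,0],[0,0,0],[0,0,0],[0,0,0],[0,0,0]],"linear":[[3.06,-2.7,0],[3.06,-2.7,0],[3.06,-2.7,0],[3.06,-2.7,0],[3.06,-2.7,0],[3.06,-2.7,0],[0,0,0],[0,0,0]],"jaw":[60,60,60,60,60,60,60,60]}'
cat > wj.py <<'E'
# jar caps seen by the wrist camera: world positions + tool offset
from h import *
import sys
im,P,C,s=shot("wrist"); z=P[...,2]; H=hsv(im); h,S,V=[H[...,i].astype(int) for i in range(3)]
for zz in map(float,sys.argv[1:]):
  for b,a in blobs((h>12)&(h<20)&(S>140)&(V>100)&(np.abs(z-zz)<.006),300):
    q=plane(C,cv2.convexHull(b.astype(np.int32)).reshape(-1,2),zz)[:,:2].astype(np.float32); c,r=cv2.minEnclosingCircle(q)
    print("cap",np.round(c,4),"r",round(r,4),"area",a,"pix",b.mean(0).round())
E
python3 wj.py .06; python3 go.py .4764 .2999 .031 46
```

```text
clock: 7.33
tcp_pos: [0.4767, 0.3016, 0.1654]
tool_rot: [-3.141, 0.001, 0.8]
force: [-0.6, -0.6, -0.2]
finger_gap: 0.0654
grip_force: 0.0
cap [0.4812 0.3851] r 0.025 area 3942 pix [177. 106.]
cap [0.4769 0.3021] r 0.0246 area 1586 pix [252. 181.]
t 7.4 az -0.3 (/7=0.0 rows) lin cm [-0.06 -0.02 13.47] rows 3.4 q6 73 tilt [1.8e+02 1.0e-01]
```

```bash
python3 -m pendant '{"dr":[[0,0,0],[0,0,0],[0,0,0],[0,0,0],[0,0,0],[0,0,0],[0,0,0],[0,0,0],[0,0,0],[0,0,0]],"linear":[[0,0,4],[0,0,4],[0,0,3],[0,0,2.4],[0,0,0],[0,0,0],[0,0,0],[0,0,0],[0,0,0],[0,0,0]],"jaw":[60,60,60,60,60,130,130,130,130,130]}' 40
python3 -m pendant '{"dr":[[0,0,0],[0,0,0],[0,0,0],[0,0,0],[0,0,0],[0,0,0]],"linear":[[0,0,-2],[0,0,-4],[0,0,-4],[0,0,-3],[0,0,0],[0,0,0]],"jaw":[130,130,130,130,130,130]}'
python3 go.py .5329 .0457 .164 46.2
```

```text
clock: 8.22
tcp_pos: [0.4779, 0.3003, 0.0335]
tool_rot: [3.141, -0.002, 0.799]
force: [-0.7, 0.4, -1.4]
finger_gap: 0.0492
grip_force: 42.5
clock: 8.72
tcp_pos: [0.4782, 0.3007, 0.1649]
tool_rot: [3.14, -0.005, 0.8]
force: [0.1, -0.4, -1.7]
finger_gap: 0.049
grip_force: 42.7
t 8.7 az -0.4 (/7=0.1 rows) lin cm [-14.62  21.6    0.09] rows 5.4 q6 73 tilt [179.9  -0.3]
```

```bash
python3 -m pendant '{"dr":[[0,0,0],[0,0,0],[0,0,0],[0,0,0],[0,0,0],[0,0,0],[0,0,0],[0,0,0],[0,0,0]],"linear":[[-2.09,3.086,0],[-2.09,3.086,0],[-2.09,3.086,0],[-2.09,3.086,0],[-2.09,3.086,0],[-2.09,3.086,0],[-2.09,3.086,0],[0,0,0],[0,0,0]],"jaw":[130,130,130,130,130,130,130,130,130]}'
python3 go.py .5329 .0457 .0645 46.2; python3 car.py
python3 - <<'E'
from h import *
im,P,C,s=shot("wrist"); cv2.imwrite("pics/w2.png",im[:,:,::-1])
E
```

```text
clock: 9.47
tcp_pos: [0.5295, 0.0429, 0.1602]
tool_rot: [-3.139, 0.002, 0.796]
force: [-1.1, 0.3, -1.2]
finger_gap: 0.0492
grip_force: 42.7
t 9.5 az -0.6 (/7=0.1 rows) lin cm [0.43 0.05 9.57] rows 2.4 q6 45 tilt [-1.799e+02  1.000e-01]
t 9.4667
mark y (np.float64(172.5), np.float64(0.164)) 69
mark b (np.float64(52.1), np.float64(0.167)) 71
pegs [(np.float64(-169.8), np.float64(0.169)), (np.float64(-127.9), np.float64(0.169)), (np.float64(-85.7), np.float64(0.169)), (np.float64(-49.7), np.float64(0.169)), (np.float64(-7.6), np.float64(0.17)), (np.float64(34.2), np.float64(0.169)), (np.float64(70.1), np.float64(0.169)), (np.float64(153.3), np.float64(0.17))]
jar [0.5727 0.3869] 0.0598 210 r/ang 0.4192 95.4
jar [ 0.577  -0.3107] 0.0593 231 r/ang 0.2825 -97.2
jar [0.564  0.2877] 0.0597 226 r/ang 0.3217 98.6
jar [0.4807 0.3849] 0.0597 228 r/ang 0.4356 107.6
jar [ 0.4773 -0.3125] 0.0597 246 r/ang 0.3128 -115.6
jar [0.625  0.0796] 0.0896 153 r/ang 0.1107 83.4
```

View pics/w2.png

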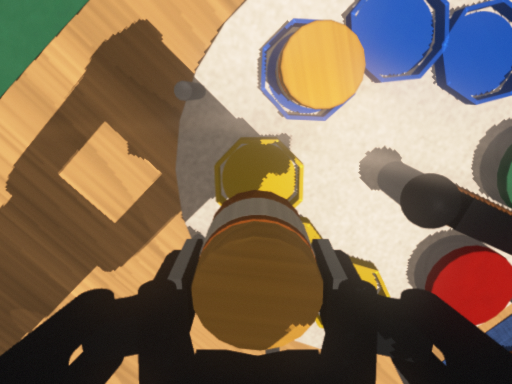

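```bash
python3 -m pendant '{"dr":[[0,0,0],[0,0,0],[0,0,0],[0,0,0],[0,0,0],[0,0,0]],"linear":[[0.2,0,2],[0.1,0,2],[0,0,2],[0,0,1],[0,0,0],[0,0,0]],"jaw":[130,130,130,130,130,130]}'
python3 go.py .5329 .0457 .0645 46.2
```

```text
clock: 10.07
tcp_pos: [0.532, 0.0476, 0.092]
tool_rot: [-3.141, 0.001, 0.801]
force: [0.5, -0.2, -1.5]
finger_gap: 0.0488
grip_force: 42.7
t 10.1 az -0.3 (/7=0.0 rows) lin cm [-0.07  0.2   2.75] rows 0.7 q6 45 tilt [-180.    0.]
```

```bash
python3 -m pendant '{"dr":[[0,0,0],[0,0,0],[0,0,0],[0,0,0],[0,0,0],[0,0,0],[0,0,0]],"linear":[[0,0.15,0.8],[0,0,0.8],[0,0,0.6],[0,0,0.4],[0,0,0],[0,0,0],[0,0,0]],"jaw":[130,130,130,130,130,130,130]}'
python3 go.py .5329 .0457 .0635 46.2
```

```text
clock: 10.65
tcp_pos: [0.5335, 0.0457, 0.0664]
tool_rot: [3.141, -0.0, 0.799]
force: [0.2, -0.1, -0.8]
finger_gap: 0.0489
grip_force: 42.7
t 10.7 az -0.4 (/7=0.1 rows) lin cm [-0.04 -0.04  0.29] rows 0.1 q6 45 tilt [180.  -0.]
```

```bash
python3 -m pendant '{"dr":[[0,0,0],[0,0,0],[0,0,0],[0,0,0],[0,0,0],[0,0,0],[0,0,0],[0,0,0]],"linear":[[0,0,0.2],[0,0,0],[0,0,0],[0,0,0],[0,0,0],[0,0,0],[0,0,0],[0,0,0]],"jaw":[130,130,130,110,90,75,60,60]}'
python3 -m pendant '{"dr":[[0,0,0],[0,0,0],[0,0,0],[0,0,0],[0,0,0]],"linear":[[0,0,-2],[0,0,-4],[0,0,-4],[0,0,0],[0,0,0]],"jaw":[60,60,60,60,60]}'
python3 wj.py .09; python3 go.py .564 .288 .167 82
```

```text
clock: 11.32
tcp_pos: [0.5334, 0.0457, 0.0643]
tool_rot: [3.141, -0.0, 0.8]
force: [-0.1, -1.2, 0.6]
finger_gap: 0.0655
grip_force: 0.0
clock: 11.73
tcp_pos: [0.5348, 0.0458, 0.1673]
tool_rot: [3.137, -0.005, 0.8]
force: [-0.3, 0.2, -0.0]
finger_gap: 0.0654
grip_force: 0.0
cap [0.6179 0.0808] r 0.0245 area 5171 pix [314.  75.]
cap [0.5342 0.0456] r 0.0248 area 3153 pix [257. 211.]
t 11.8 az -36.2 (/7=5.2 rows) lin cm [24.41 -0.36 -0.22] rows 6.1 q6 45 tilt [ 1.799e+02 -1.000e-01]
```

```bash
python3 -m pendant '{"dr":[[0,0,-7],[0,0,-7],[0,0,-7],[0,0,-7],[0,0,-7],[0,0,-1],[0,0,0]],"linear":[[0,0,0],[0,0,0],[0,0,0],[0,0,0],[0,0,0],[0,0,0],[0,0,0]],"jaw":[60,60,60,60,60,60,60]}'
python3 -m pendant '{"dr":[[0,0,0],[0,0,0],[0,0,0],[0,0,0],[0,0,0],[0,0,0],[0,0,0],[0,0,0],[0,0,0]],"linear":[[3.48,0,0],[3.48,0,0],[3.48,0,0],[3.48,0,0],[3.48,0,0],[3.48,0,0],[3.48,0,0],[0,0,0],[0,0,0]],"jaw":[60,60,60,60,60,60,60,60,60]}'
python3 wj.py .06;python3 go.py .564 .288 .031 82
```

```text
clock: 12.37
tcp_pos: [0.5326, 0.0457, 0.1625]
tool_rot: [-3.139, 0.0, 1.426]
force: [0.8, 0.4, 0.2]
finger_gap: 0.0655
grip_force: 0.0
clock: 13.12
tcp_pos: [0.5673, 0.2883, 0.1624]
tool_rot: [-3.14, 0.001, 1.427]
force: [0.7, -1.0, -0.4]
finger_gap: 0.0651
grip_force: 0.0
cap [0.5732 0.3877] r 0.0245 area 4016 pix [240.  51.]
cap [0.4817 0.3851] r 0.0256 area 3252 pix [107.  70.]
cap [0.5643 0.2915] r 0.0241 area 1036 pix [245. 175.]
t 13.2 az -0.3 (/7=0.0 rows) lin cm [ 0.05 -0.37 13.18] rows 3.3 q6 32 tilt [-1.799e+02  1.000e-01]
```

```bash
python3 -m pendant '{"dr":[[0,0,0],[0,0,0],[0,0,0],[0,0,0],[0,0,0],[0,0,0],[0,0,0],[0,0,0],[0,0,0],[0,0,0]],"linear":[[0.1,-0.3,4],[0,0,4],[0,0,3],[0,0,2],[0,0,0],[0,0,0],[0,0,0],[0,0,0],[0,0,0],[0,0,0]],"jaw":[60,60,60,60,60,130,130,130,130,130]}' 40
python3 -m pendant '{"dr":[[0,0,0],[0,0,0],[0,0,0],[0,0,0],[0,0,0],[0,0,0]],"linear":[[0,0,-2],[0,0,-4],[0,0,-4],[0,0,-3],[0,0,0],[0,0,0]],"jaw":[130,130,130,130,130,130]}'
python3 go.py .5033 -.0155 .164 82.2
```

```text
clock: 14.0
tcp_pos: [0.5658, 0.2884, 0.0355]
tool_rot: [3.14, -0.001, 1.427]
force: [0.0, -0.7, -1.7]
finger_gap: 0.049
grip_force: 42.4
clock: 14.5
tcp_pos: [0.5662, 0.2888, 0.1673]
tool_rot: [3.137, -0.003, 1.428]
force: [-0.7, -0.3, -2.1]
finger_gap: 0.0492
grip_force: 42.6
t 14.5 az -0.4 (/7=0.1 rows) lin cm [-31.    -2.1    0.33] rows 7.8 q6 32 tilt [179.7  -0.2]
```

```bash
python3 -m pendant '{"dr":[[0,0,0],[0,0,0],[0,0,0],[0,0,0],[0,0,0],[0,0,0],[0,0,0],[0,0,0],[0,0,0],[0,0,0]],"linear":[[-3.1,-0.21,0],[-3.1,-0.21,0],[-3.1,-0.21,0],[-3.1,-0.21,0],[-3.1,-0.21,0],[-3.1,-0.21,0],[-3.1,-0.21,0],[-3.1,-0.21,0],[-3.1,-0.21,0],[-3.1,-0.21,0]],"jaw":[130,130,130,130,130,130,130,130,130,130]}'
python3 -m pendant '{"dr":[[0,0,0],[0,0,0],[0,0,0],[0,0,0],[0,0,0]],"linear":[[0,0,0],[0,0,2],[0,0,3],[0,0,1],[0,0,0]],"jaw":[130,130,130,130,130]}'
python3 go.py .5033 -.0155 .0665 82.2
```

```text
clock: 15.33
tcp_pos: [0.4987, -0.0168, 0.1622]
tool_rot: [-3.138, 0.0, 1.428]
force: [0.4, -0.7, -1.2]
finger_gap: 0.0489
grip_force: 42.6
clock: 15.75
tcp_pos: [0.4976, -0.015, 0.0998]
tool_rot: [-3.133, 0.0, 1.428]
force: [-0.6, -0.1, -1.7]
finger_gap: 0.0488
grip_force: 42.6
t 15.8 az -0.4 (/7=0.1 rows) lin cm [0.03 0.57 3.33] rows 0.8 q6 2 tilt [-179.5    0. ]
```

```bash
python3 -m pendant '{"dr":[[0,0,0],[0,0,0],[0,0,0],[0,0,0],[0,0,0]],"linear":[[0,0.4,0.5],[0,0,0],[0,0,0],[0,0,0],[0,0,0]],"jaw":[130,130,130,130,130]}'
python3 go.py .5033 -.0155 .0665 82.2
```

```text
clock: 16.17
tcp_pos: [0.5047, -0.0161, 0.1]
tool_rot: [3.14, 0.0, 1.428]
force: [0.6, -0.1, -2.2]
finger_gap: 0.0493
grip_force: 42.6
t 16.2 az -0.4 (/7=0.1 rows) lin cm [ 0.04 -0.14  3.35] rows 0.8 q6 2 tilt [179.9   0. ]
```

```bash
python3 -m pendant '{"dr":[[0,0,0],[0,0,0],[0,0,0],[0,0,0],[0,0,0],[0,0,0],[0,0,0],[0,0,0]],"linear":[[0,-0.1,0.8],[0,0,0.8],[0,0,0.8],[0,0,0.6],[0,0,0.4],[0,0,0],[0,0,0],[0,0,0]],"jaw":[130,130,130,130,130,130,130,130]}'
python3 go.py .5033 -.0155 .0655 82.2
```

```text
clock: 16.83
tcp_pos: [0.503, -0.016, 0.0651]
tool_rot: [-3.141, 0.0, 1.428]
force: [-5.1, 0.3, 3.9]
finger_gap: 0.0489
grip_force: 43.1
t 16.8 az -0.4 (/7=0.1 rows) lin cm [ 0.05  0.03 -0.04] rows 0.0 q6 2 tilt [-180.    0.]
```

```bash
python3 -m pendant '{"dr":[[0,0,0],[0,0,0],[0,0,0],[0,0,0],[0,0,0],[0,0,0],[0,0,0]],"linear":[[0,0,-0.05],[0,0,0],[0,0,0],[0,0,0],[0,0,0],[0,0,0],[0,0,0]],"jaw":[130,130,110,90,75,60,60]}'
python3 -m pendant '{"dr":[[0,0,0],[0,0,0],[0,0,0],[0,0,0],[0,0,0]],"linear":[[0,0,-2],[0,0,-4],[0,0,-4],[0,0,0],[0,0,0]],"jaw":[60,60,60,60,60]}'
python3 wj.py .09;python3 car.py; python3 go.py .4773 -.3125 .167 118
```

```text
clock: 17.42
tcp_pos: [0.5033, -0.016, 0.0657]
tool_rot: [3.141, 0.0, 1.428]
force: [-0.6, -0.6, 0.1]
finger_gap: 0.0656
grip_force: 0.0
clock: 17.83
tcp_pos: [0.5046, -0.0162, 0.1686]
tool_rot: [3.135, -0.0, 1.428]
force: [-0.6, -0.2, -1.4]
finger_gap: 0.0654
grip_force: 0.0
cap [0.6176 0.0795] r 0.0251 area 4700 pix [419.  31.]
cap [0.5338 0.0459] r 0.0248 area 4831 pix [288. 103.]
cap [ 0.5042 -0.0143] r 0.025 area 2856 pix [256. 209.]
t 17.8833
mark b (np.float64(52.2), np.float64(0.167)) 70
pegs [(np.float64(-127.9), np.float64(0.169)), (np.float64(-85.7), np.float64(0.169)), (np.float64(-49.8), np.float64(0.169)), (np.float64(-7.7), np.float64(0.169)), (np.float64(34.2), np.float64(0.169)), (np.float64(70.1), np.float64(0.169)), (np.float64(112.2), np.float64(0.169))]
jar [0.5728 0.3869] 0.0597 211 r/ang 0.4191 95.4
jar [ 0.5769 -0.3105] 0.0595 230 r/ang 0.2824 -97.2
jar [0.4807 0.3848] 0.0598 226 r/ang 0.4355 107.6
jar [ 0.4772 -0.3126] 0.0594 246 r/ang 0.3129 -115.6
jar [0.6177 0.0795] 0.0897 238 r/ang 0.11 87.2
t 17.9 az -36.2 (/7=5.2 rows) lin cm [-24.99 -16.17  -0.22] rows 6.2 q6 2 tilt [-179.9    0. ]
```

```bash
python3 -m pendant '{"dr":[[0,0,-7],[0,0,-7],[0,0,-7],[0,0,-7],[0,0,-7],[0,0,-1],[0,0,0]],"linear":[[0,0,0],[0,0,0],[0,0,0],[0,0,0],[0,0,0],[0,0,0],[0,0,0]],"jaw":[60,60,60,60,60,60,60]}'
python3 -m pendant '{"dr":[[0,0,0],[0,0,0],[0,0,0],[0,0,0],[0,0,0],[0,0,0],[0,0,0],[0,0,0],[0,0,0],[0,0,0]],"linear":[[-3.57,-2.31,0],[-3.57,-2.31,0],[-3.57,-2.31,0],[-3.57,-2.31,0],[-3.57,-2.31,0],[-3.57,-2.31,0],[-3.57,-2.31,0],[0,0,0],[0,0,0],[0,0,0]],"jaw":[60,60,60,60,60,60,60,60,60,60]}'
python3 wj.py .06;python3 go.py .4772 -.3126 .034 118
```

```text
clock: 18.52
tcp_pos: [0.5025, -0.0159, 0.1641]
tool_rot: [-3.139, -0.001, 2.054]
force: [0.2, 0.2, -0.3]
finger_gap: 0.0648
grip_force: 0.0
clock: 19.35
tcp_pos: [0.477, -0.306, 0.1648]
tool_rot: [-3.141, -0.002, 2.054]
force: [0.4, 0.6, 0.5]
finger_gap: 0.0655
grip_force: 0.0
cap [ 0.4748 -0.3086] r 0.0237 area 346 pix [252. 175.]
t 19.4 az -0.2 (/7=0.0 rows) lin cm [-0.62 -0.35 13.11] rows 3.3 q6 -64 tilt [-1.8e+02 -1.0e-01]
```

```bash
python3 -m pendant '{"dr":[[0,0,0],[0,0,0],[0,0,0],[0,0,0],[0,0,0],[0,0,0],[0,0,0],[0,0,0],[0,0,0],[0,0,0]],"linear":[[-0.58,-0.3,4],[0,0,4],[0,0,3],[0,0,2],[0,0,0],[0,0,0],[0,0,0],[0,0,0],[0,0,0],[0,0,0]],"jaw":[60,60,60,60,60,130,130,130,130,130]}' 40
python3 -m pendant '{"dr":[[0,0,0],[0,0,0],[0,0,0],[0,0,0],[0,0,0],[0,0,0],[0,0,0]],"linear":[[0,0,-2],[0,0,-4],[0,0,-4],[0,0,-3],[0,0,0],[0,0,0],[0,0,0]],"jaw":[130,130,130,130,130,130,130]}'
python3 go.py .5154 -.0824 .1645 118.2
```

```text
clock: 20.23
tcp_pos: [0.4779, -0.3133, 0.0369]
tool_rot: [3.141, 0.002, 2.056]
force: [-0.3, 0.2, -2.0]
finger_gap: 0.0488
grip_force: 41.5
clock: 20.82
tcp_pos: [0.4769, -0.3128, 0.1649]
tool_rot: [-3.141, -0.001, 2.056]
force: [-0.0, 1.2, -1.2]
finger_gap: 0.0489
grip_force: 41.8
t 20.8 az -0.4 (/7=0.1 rows) lin cm [18.49 14.28  0.04] rows 4.6 q6 -65 tilt [-1.8e+02 -1.0e-01]
```

```bash
python3 -m pendant '{"dr":[[0,0,0],[0,0,0],[0,0,0],[0,0,0],[0,0,0],[0,0,0],[0,0,0],[0,0,0],[0,0,0]],"linear":[[3.08,2.38,0],[3.08,2.38,0],[3.08,2.38,0],[3.08,2.38,0],[3.08,2.38,0],[3.08,2.38,0],[0,0,0],[0,0,0],[0,0,0]],"jaw":[130,130,130,130,130,130,130,130,130]}'
python3 go.py .5154 -.0824 .0665 118.2
```

```text
clock: 21.57
tcp_pos: [0.5167, -0.0831, 0.164]
tool_rot: [-3.139, -0.001, 2.056]
force: [-0.1, 0.3, -0.5]
finger_gap: 0.049
grip_force: 42.0
t 21.6 az -0.4 (/7=0.1 rows) lin cm [ 0.12 -0.08  9.75] rows 2.4 q6 -41 tilt [-1.799e+02 -1.000e-01]
```

```bash
python3 -m pendant '{"dr":[[0,0,0],[0,0,0],[0,0,0],[0,0,0],[0,0,0],[0,0,0],[0,0,0],[0,0,0]],"linear":[[0.1,-0.1,2],[0,0,2],[0,0,2],[0,0,1],[0,0,0],[0,0,0],[0,0,0],[0,0,0]],"jaw":[130,130,130,130,130,130,130,130]}'
python3 go.py .5154 -.0824 .0665 118.2
```

```text
clock: 22.23
tcp_pos: [0.5168, -0.083, 0.0971]
tool_rot: [3.14, 0.002, 2.056]
force: [-0.6, -0.8, -0.5]
finger_gap: 0.0493
grip_force: 42.0
t 22.2 az -0.4 (/7=0.1 rows) lin cm [ 0.12 -0.1   3.06] rows 0.8 q6 -41 tilt [1.799e+02 1.000e-01]
```

```bash
python3 -m pendant '{"dr":[[0,0,0],[0,0,0],[0,0,0],[0,0,0],[0,0,0],[0,0,0],[0,0,0],[0,0,0]],"linear":[[0.1,-0.1,0.8],[0,0,0.8],[0,0,0.7],[0,0,0.5],[0,0,0.2],[0,0,0],[0,0,0],[0,0,0]],"jaw":[130,130,130,130,130,130,130,130]}'
python3 go.py .5154 -.0824 .0655 118.2
```

```text
clock: 22.9
tcp_pos: [0.5146, -0.0828, 0.0665]
tool_rot: [-3.14, 0.001, 2.056]
force: [-3.8, -1.8, 9.0]
finger_gap: 0.0489
grip_force: 43.0
t 22.9 az -0.4 (/7=0.1 rows) lin cm [-0.    0.09  0.1 ] rows 0.0 q6 -41 tilt [-1.799e+02  1.000e-01]
```

Floor contact (9 N up). Release and check.

```bash
python3 -m pendant '{"dr":[[0,0,0],[0,0,0],[0,0,0],[0,0,0],[0,0,0],[0,0,0],[0,0,0]],"linear":[[0,0,-0.1],[0,0,0],[0,0,0],[0,0,0],[0,0,0],[0,0,0],[0,0,0]],"jaw":[130,130,110,90,75,60,60]}'
python3 -m pendant '{"dr":[[0,0,0],[0,0,0],[0,0,0],[0,0,0],[0,0,0],[0,0,0]],"linear":[[0,0,-2],[0,0,-4],[0,0,-4],[0,0,0],[0,0,0],[0,0,0]],"jaw":[60,60,60,60,60,60]}'
python3 wj.py .09; python3 go.py .5 .0 .167 110
```

```text
clock: 23.48
tcp_pos: [0.5147, -0.082, 0.0664]
tool_rot: [-3.141, -0.0, 2.056]
force: [-0.6, -0.2, 0.2]
finger_gap: 0.0655
grip_force: 0.0
clock: 23.98
tcp_pos: [0.5145, -0.082, 0.166]
tool_rot: [-3.141, -0.0, 2.056]
force: [-0.4, 0.4, -0.7]
finger_gap: 0.0653
grip_force: 0.0
cap [0.5336 0.045 ] r 0.0242 area 4216 pix [387.  35.]
cap [0.6076 0.0725] r 0.022 area 1272 pix [502.  62.]
cap [ 0.5009 -0.0134] r 0.0232 area 1707 pix [282.  87.]
cap [ 0.5062 -0.0179] r 0.0237 area 1632 pix [294. 122.]
cap [ 0.5151 -0.0816] r 0.0248 area 3958 pix [257. 205.]
t 24.0 az 7.8 (/7=1.1 rows) lin cm [ 8.18  1.48 -0.19] rows 2.0 q6 -41 tilt [-1.799e+02 -1.000e-01]
```

```bash
python3 -m pendant '{"dr":[[0,0,5.4],[0,0,5.4],[0,0,0]],"linear":[[0,0,0],[0,0,0],[0,0,0]],"jaw":[171,171,171]}'
python3 go.py .5481 .127 .166 107.2
```

```text
clock: 24.28
tcp_pos: [0.5139, -0.082, 0.1646]
tool_rot: [-3.139, -0.002, 1.864]
force: [0.1, 0.6, 0.7]
finger_gap: 0.0298
grip_force: 0.0
t 24.3 az -0.4 (/7=0.1 rows) lin cm [18.95  9.45 -0.14] rows 4.7 q6 -30 tilt [-1.798e+02 -1.000e-01]
```

```bash
python3 -m pendant '{"dr":[[0,0,0],[0,0,0],[0,0,0],[0,0,0],[0,0,0],[0,0,0],[0,0,0],[0,0,0],[0,0,0]],"linear":[[3.16,1.575,0],[3.16,1.575,0],[3.16,1.575,0],[3.16,1.575,0],[3.16,1.575,0],[3.16,1.575,0],[0,0,3],[0,0,0],[0,0,0]],"jaw":[171,171,171,171,171,171,171,171,171]}'
python3 go.py .5481 .127 .068 107.2
python3 - <<'E'
from h import *
im,P,C,s=shot("wrist"); cv2.imwrite("pics/w3.png",im[:,:,::-1])
E
```

```text
clock: 25.03
tcp_pos: [0.548, 0.1265, 0.1339]
tool_rot: [-3.135, -0.0, 1.87]
force: [0.2, 0.2, 0.4]
finger_gap: 0.028
grip_force: 0.0
t 25.0 az -0.1 (/7=0.0 rows) lin cm [0.04 0.03 6.59] rows 1.6 q6 -8 tilt [-179.6   -0. ]
```

View pics/w3.png

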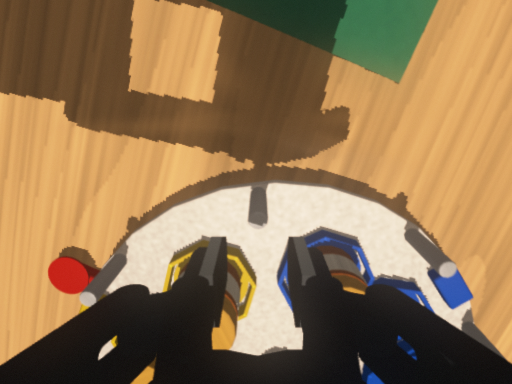

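```bash
python3 -m pendant '{"dr":[[0,0,0],[0,0,0],[0,0,0],[0,0,0],[0,0,-1],[0,0,-2],[0,0,-2.5],[0,0,-2.5],[0,0,-2.5],[0,0,-2.5]],"linear":[[0,0,2.5],[0,0,2.5],[0,0,1.6],[0,0,0],[-0.028,-0.295,0],[-0.062,-0.59,0],[-0.081,-0.738,0],[-0.081,-0.738,0],[-0.081,-0.738,0],[-0.081,-0.738,0]],"jaw":[171,171,171,171,171,171,171,171,171,171]}'; python3 ang.py
```

```text
clock: 25.92
tcp_pos: [0.5169, 0.108, 0.0735]
tool_rot: [3.137, 0.002, 2.097]
force: [0.9, 0.0, -0.4]
finger_gap: 0.0281
grip_force: 0.5
r 0.1681 th 124.6 yaw 120.2 z 0.074 F [ 0.9  0.  -0.4]
```

```bash
python3 -m pendant '{"dr":[[0,0,-2.5],[0,0,-2.5],[0,0,-2.5],[0,0,-2.5],[0,0,-2.5],[0,0,-2.5],[0,0,-2.5],[0,0,-2.5],[0,0,-2.5],[0,0,-2.5]],"linear":[[-0.06,-0.738,0.03],[-0.06,-0.738,0.03],[-0.08,-0.738,0.03],[-0.08,-0.738,0.03],[-0.08,-0.738,0],[-0.08,-0.738,0],[-0.08,-0.738,0],[-0.08,-0.738,0],[-0.08,-0.738,0],[-0.08,-0.738,0]],"jaw":[171,171,171,171,171,171,171,171,171,171]}'; python3 ang.py
python3 -m pendant '{"dr":[[0,0,-2.5],[0,0,-2.5],[0,0,-2.5],[0,0,-2.5],[0,0,-2.5],[0,0,-2.5],[0,0,-2.5],[0,0,-2.5],[0,0,-2.5],[0,0,-2.5]],"linear":[[-0.08,-0.738,0],[-0.08,-0.738,0],[-0.08,-0.738,0],[-0.08,-0.738,0],[-0.08,-0.738,0],[-0.08,-0.738,0],[-0.08,-0.738,0],[-0.08,-0.738,0],[-0.08,-0.738,0],[-0.08,-0.738,0]],"jaw":[171,171,171,171,171,171,171,171,171,171]}'; python3 ang.py
```

```text
clock: 26.75
tcp_pos: [0.4671, 0.054, 0.0725]
tool_rot: [3.138, 0.004, 2.534]
force: [0.6, 0.3, 0.8]
finger_gap: 0.0281
grip_force: 0.5
r 0.1679 th 149.8 yaw 145.2 z 0.072 F [0.6 0.3 0.8]
clock: 27.58
tcp_pos: [0.445, -0.0165, 0.0724]
tool_rot: [3.141, 0.005, 2.97]
force: [0.9, 1.3, -0.2]
finger_gap: 0.0282
grip_force: 0.6
r 0.1679 th 175.3 yaw 170.2 z 0.072 F [ 0.9  1.3 -0.2]
```

```bash
python3 -m pendant '{"dr":[[0,0,-2.5],[0,0,-2.5],[0,0,-2.5],[0,0,-2.5],[0,0,-2.5],[0,0,-2.5],[0,0,-2.5],[0,0,-2.5],[0,0,-2.5],[0,0,-2.5]],"linear":[[-0.08,-0.738,0],[-0.08,-0.738,0],[-0.08,-0.738,0],[-0.08,-0.738,0],[-0.08,-0.738,0],[-0.08,-0.738,0],[-0.08,-0.738,0],[-0.08,-0.738,0],[-0.08,-0.738,0],[-0.08,-0.738,0]],"jaw":[171,171,171,171,171,171,171,171,171,171]}'; python3 ang.py
python3 -m pendant '{"dr":[[0,0,-2.5],[0,0,-2.5],[0,0,-2.5],[0,0,-2.5],[0,0,-2.5],[0,0,-2.5],[0,0,-2.5],[0,0,-2.5],[0,0,-1.5],[0,0,0]],"linear":[[-0.08,-0.738,0],[-0.08,-0.738,0],[-0.08,-0.738,0],[-0.08,-0.738,0],[-0.08,-0.738,0],[-0.08,-0.738,0],[-0.08,-0.738,0],[-0.08,-0.738,0],[-0.048,-0.443,0],[0,0,0]],"jaw":[171,171,171,171,171,171,171,171,171,171]}'; python3 ang.py; python3 go.py .5 0 .1 -130
```

```text
clock: 28.42
tcp_pos: [0.4544, -0.0897, 0.0722]
tool_rot: [-3.14, 0.004, -2.877]
force: [-0.4, 0.5, 0.5]
finger_gap: 0.0281
grip_force: 0.6
r 0.1687 th -159.4 yaw -164.8 z 0.072 F [-0.4  0.5  0.5]
clock: 29.25
tcp_pos: [0.4867, -0.1446, 0.0721]
tool_rot: [-3.138, 0.002, -2.504]
force: [0.0, 0.3, -0.2]
finger_gap: 0.0284
grip_force: 0.0
r 0.1698 th -137.7 yaw -143.4 z 0.072 F [ 0.   0.3 -0.2]
t 29.2 az -13.4 (/7=1.9 rows) lin cm [-11.93   8.28  -2.79] rows 3.0 q6 -147 tilt [-1.798e+02  1.000e-01]
```

```bash
python3 car.py
```

```text
t 29.25
mark y (np.float64(-79.0), np.float64(0.165)) 77
mark b (np.float64(160.1), np.float64(0.165)) 75
pegs [(np.float64(-97.5), np.float64(0.169)), (np.float64(-61.5), np.float64(0.169)), (np.float64(-19.6), np.float64(0.169)), (np.float64(22.4), np.float64(0.169)), (np.float64(58.3), np.float64(0.169)), (np.float64(100.3), np.float64(0.169)), (np.float64(142.4), np.float64(0.169)), (np.float64(178.4), np.float64(0.169))]
jar [0.597  0.3805] 0.0597 217 r/ang 0.4112 92.1
jar [ 0.577  -0.3104] 0.0596 230 r/ang 0.2822 -97.2
jar [0.4806 0.3847] 0.06 227 r/ang 0.4355 107.6
jar [ 0.6932 -0.1072] 0.0897 243 r/ang 0.1115 -43.5
jar [ 0.6338 -0.1385] 0.0895 251 r/ang 0.1102 -78.8
jar [ 0.5723 -0.1296] 0.0898 188 r/ang 0.107 -111.9
```

```bash
python3 -m pendant '{"dr":[[0,0,-2],[0,0,-2],[0,0,-2],[0,0,-2],[0,0,-2],[0,0,-0.5],[0,0,0],[0,0,0]],"linear":[[-0.064,-0.59,0],[-0.064,-0.59,0],[-0.064,-0.59,0],[-0.064,-0.59,0],[-0.064,-0.59,0],[-0.016,-0.15,0],[0,0,0],[0,0,0]],"jaw":[171,171,171,171,171,171,171,171]}'; python3 ang.py; python3 car.py
```

```text
clock: 29.97
tcp_pos: [0.5083, -0.1645, 0.07]
tool_rot: [-3.141, 0.0, -2.322]
force: [-0.2, 0.6, -0.3]
finger_gap: 0.0284
grip_force: 0.0
r 0.1697 th -127.8 yaw -133.1 z 0.07 F [-0.2  0.6 -0.3]
t 29.9667
mark y (np.float64(-69.2), np.float64(0.165)) 73
mark b (np.float64(167.7), np.float64(0.164)) 47
pegs [(np.float64(-171.8), np.float64(0.169)), (np.float64(-87.7), np.float64(0.169)), (np.float64(-51.7), np.float64(0.169)), (np.float64(-9.8), np.float64(0.169)), (np.float64(32.2), np.float64(0.17)), (np.float64(68.2), np.float64(0.17)), (np.float64(110.2), np.float64(0.169)), (np.float64(152.2), np.float64(0.169))]
jar [0.5969 0.3806] 0.0598 219 r/ang 0.4113 92.1
jar [ 0.577  -0.3104] 0.0594 230 r/ang 0.2822 -97.2
jar [0.4807 0.3849] 0.0596 227 r/ang 0.4356 107.6
jar [ 0.7056 -0.0922] 0.0896 237 r/ang 0.1119 -33.5
jar [ 0.652  -0.1333] 0.0894 243 r/ang 0.1103 -68.9
jar [ 0.5909 -0.1297] 0.0892 153 r/ang 0.1016 -102.2
```

```bash
python3 -m pendant '{"dr":[[0,0,0],[0,0,0],[0,0,0],[0,0,2.7],[0,0,0],[0,0,0]],"linear":[[0,0,-2],[0,0,-4],[0,0,-4],[0,0,0],[0,0,0],[0,0,0]],"jaw":[171,171,171,60,60,60]}'
python3 go.py .4807 .385 .167 -135.8
```

```text
clock: 30.52
tcp_pos: [0.508, -0.1643, 0.1693]
tool_rot: [3.142, -0.0, -2.368]
force: [0.1, 0.2, -0.6]
finger_gap: 0.0635
grip_force: 0.0
t 30.5 az 0.1 (/7=0.0 rows) lin cm [-36.34  41.28   0.23] rows 10.3 q6 -156 tilt [180.  -0.]
```

```bash
python3 -m pendant '{"dr":[[0,0,0],[0,0,0],[0,0,0],[0,0,0],[0,0,0],[0,0,0],[0,0,0]],"linear":[[-2.6,2.95,0],[-2.6,2.95,0],[-2.6,2.95,0],[-2.6,2.95,0],[-2.6,2.95,0],[-2.6,2.95,0],[-2.6,2.95,0]],"jaw":[60,60,60,60,60,60,60]}'
python3 -m pendant '{"dr":[[0,0,0],[0,0,0],[0,0,0],[0,0,0],[0,0,0],[0,0,0],[0,0,0],[0,0,0],[0,0,0],[0,0,0]],"linear":[[-2.6,2.95,0],[-2.6,2.95,0],[-2.6,2.95,0],[-2.6,2.95,0],[-2.6,2.95,0],[-2.6,2.95,0],[-2.6,2.95,0],[0,0,0],[0,0,0],[0,0,0]],"jaw":[60,60,60,60,60,60,60,60,60,60]}'
python3 wj.py .06; python3 go.py .4807 .385 .034 -135.8
```

```text
clock: 31.1
tcp_pos: [0.4928, 0.1121, 0.1677]
tool_rot: [3.14, -0.003, -2.368]
force: [0.3, 0.4, -0.9]
finger_gap: 0.0653
grip_force: 0.0
clock: 31.93
tcp_pos: [0.4797, 0.3846, 0.1676]
tool_rot: [3.142, -0.003, -2.368]
force: [0.4, -0.2, -0.3]
finger_gap: 0.0652
grip_force: 0.0
cap [0.4804 0.385 ] r 0.0252 area 1829 pix [263. 200.]
t 32.0 az 0.1 (/7=0.0 rows) lin cm [-0.1   0.02 13.43] rows 3.4 q6 -99 tilt [-1.8e+02 -1.0e-01]
```

```bash
python3 -m pendant '{"dr":[[0,0,0],[0,0,0],[0,0,0],[0,0,0],[0,0,0],[0,0,0],[0,0,0],[0,0,0],[0,0,0],[0,0,0]],"linear":[[-0.1,0,4],[0,0,4],[0,0,3],[0,0,2.4],[0,0,0],[0,0,0],[0,0,0],[0,0,0],[0,0,0],[0,0,0]],"jaw":[60,60,60,60,60,130,130,130,130,130]}' 40
python3 -m pendant '{"dr":[[0,0,0],[0,0,0],[0,0,0],[0,0,0],[0,0,0],[0,0,0],[0,0,0]],"linear":[[0,0,-2],[0,0,-4],[0,0,-4],[0,0,-3],[0,0,0],[0,0,0],[0,0,0]],"jaw":[130,130,130,130,130,130,130]}'
python3 go.py .5356 .0485 .165 -135.8; python3 car.py | grep -e pegs -e jar
```

```text
clock: 32.82
tcp_pos: [0.4816, 0.3863, 0.0368]
tool_rot: [-3.141, 0.002, -2.368]
force: [0.3, 0.2, -0.7]
finger_gap: 0.0491
grip_force: 42.6
clock: 33.4
tcp_pos: [0.4806, 0.3858, 0.1645]
tool_rot: [3.141, -0.001, -2.368]
force: [0.3, 0.4, -1.9]
finger_gap: 0.0488
grip_force: 42.8
t 33.4 az 0.1 (/7=0.0 rows) lin cm [ 19.57 -28.01  -0.05] rows 7.0 q6 -99 tilt [ 1.8e+02 -1.0e-01]
pegs [(np.float64(-171.9), np.float64(0.169)), (np.float64(-129.8), np.float64(0.169)), (np.float64(-87.7), np.float64(0.169)), (np.float64(-51.7), np.float64(0.169)), (np.float64(-9.8), np.float64(0.169)), (np.float64(32.2), np.float64(0.17)), (np.float64(68.1), np.float64(0.17)), (np.float64(110.2), np.float64(0.169)), (np.float64(152.2), np.float64(0.169))]
jar [0.5971 0.3807] 0.0595 216 r/ang 0.4114 92.1
jar [ 0.5771 -0.3105] 0.0593 230 r/ang 0.2823 -97.2
jar [ 0.7057 -0.0921] 0.0897 239 r/ang 0.1119 -33.4
jar [ 0.6519 -0.1334] 0.0897 244 r/ang 0.1103 -69.0
jar [ 0.5848 -0.1352] 0.0896 256 r/ang 0.1083 -104.7
jar [ 0.5149 -0.0768] 0.0896 253 r/ang 0.1079 -154.5
```

```bash
python3 -m pendant '{"dr":[[0,0,0],[0,0,0],[0,0,0],[0,0,0],[0,0,0],[0,0,0],[0,0,0],[0,0,0],[0,0,0],[0,0,0]],"linear":[[2.175,-3.112,0],[2.175,-3.112,0],[2.175,-3.112,0],[2.175,-3.112,0],[2.175,-3.112,0],[2.175,-3.112,0],[2.175,-3.112,0],[2.175,-3.112,0],[2.175,-3.112,0],[0,0,0]],"jaw":[130,130,130,130,130,130,130,130,130,130]}'
python3 -m pendant '{"dr":[[0,0,0],[0,0,0],[0,0,0],[0,0,0],[0,0,0],[0,0,0],[0,0,0]],"linear":[[0,0,2],[0,0,2],[0,0,2],[0,0,0.6],[0,0,0],[0,0,0],[0,0,0]],"jaw":[130,130,130,130,130,130,130]}'
python3 go.py .5356 .0485 .0665 -135.8
```

```text
clock: 34.28
tcp_pos: [0.5363, 0.0429, 0.1633]
tool_rot: [3.141, -0.004, -2.374]
force: [0.7, 0.3, -2.2]
finger_gap: 0.0488
grip_force: 42.8
clock: 34.87
tcp_pos: [0.5371, 0.0489, 0.1005]
tool_rot: [-3.14, 0.001, -2.368]
force: [-0.4, -0.6, -1.8]
finger_gap: 0.0488
grip_force: 42.8
t 34.9 az 0.1 (/7=0.0 rows) lin cm [0.14 0.08 3.4 ] rows 0.9 q6 -133 tilt [-1.799e+02  1.000e-01]
```

```bash
python3 -m pendant '{"dr":[[0,0,0],[0,0,0],[0,0,0],[0,0,0],[0,0,0],[0,0,0],[0,0,0],[0,0,0]],"linear":[[0.1,0.1,0.8],[0,0,0.8],[0,0,0.8],[0,0,0.6],[0,0,0.4],[0,0,0],[0,0,0],[0,0,0]],"jaw":[130,130,130,130,130,130,130,130]}'
python3 go.py .5356 .0485 .0655 -135.8
```

```text
clock: 35.53
tcp_pos: [0.5356, 0.0495, 0.0664]
tool_rot: [-3.141, 0.002, -2.368]
force: [-2.7, 3.4, 6.2]
finger_gap: 0.049
grip_force: 43.4
t 35.5 az 0.1 (/7=0.0 rows) lin cm [ 0.07 -0.07  0.09] rows 0.0 q6 -133 tilt [-1.8e+02  1.0e-01]
```

```bash
python3 -m pendant '{"dr":[[0,0,0],[0,0,0],[0,0,0],[0,0,0],[0,0,0],[0,0,0],[0,0,0]],"linear":[[0,0,-0.05],[0,0,0],[0,0,0],[0,0,0],[0,0,0],[0,0,0],[0,0,0]],"jaw":[130,130,110,90,75,60,60]}'
python3 -m pendant '{"dr":[[0,0,0],[0,0,0],[0,0,0],[0,0,7],[0,0,7],[0,0,7],[0,0,7],[0,0,7],[0,0,7],[0,0,7]],"linear":[[0,0,-2],[0,0,-4],[0,0,-4],[0,0,0],[0,0,0],[0,0,0],[0,0,0],[0,0,0],[0,0,0],[0,0,0]],"jaw":[60,60,60,60,60,60,60,60,60,60]}'
python3 -m pendant '{"dr":[[0,0,7],[0,0,7],[0,0,7],[0,0,7],[0,0,7],[0,0,7],[0,0,7],[0,0,7],[0,0,7],[0,0,7]],"linear":[[0,0,0],[0,0,0],[0,0,0],[0,0,0],[0,0,0],[0,0,0],[0,0,0],[0,0,0],[0,0,0],[0,0,0]],"jaw":[60,60,60,60,60,60,60,60,60,60]}'
python3 -m pendant '{"dr":[[0,0,7],[0,0,7],[0,0,7],[0,0,4],[0,0,0]],"linear":[[0,0,0],[0,0,0],[0,0,0],[0,0,0],[0,0,0]],"jaw":[60,60,60,60,60]}'
python3 wj.py .09; python3 go.py .597 .3807 .167 80.2
```

```text
clock: 36.12
tcp_pos: [0.5349, 0.0486, 0.0655]
tool_rot: [3.141, -0.001, -2.369]
force: [-0.8, -0.0, -0.2]
finger_gap: 0.065
grip_force: 0.0
clock: 36.95
tcp_pos: [0.5351, 0.0486, 0.1656]
tool_rot: [-3.141, -0.0, 3.053]
force: [0.3, 0.1, 0.2]
finger_gap: 0.0657
grip_force: 0.0
clock: 37.78
tcp_pos: [0.535, 0.0486, 0.1656]
tool_rot: [-3.141, 0.0, 1.832]
force: [0.1, -0.1, -0.2]
finger_gap: 0.0649
grip_force: 0.0
clock: 38.2
tcp_pos: [0.5351, 0.0487, 0.1656]
tool_rot: [-3.141, 0.0, 1.399]
force: [-1.1, -0.7, -0.0]
finger_gap: 0.0654
grip_force: 0.0
cap [0.5358 0.0499] r 0.0251 area 3370 pix [254. 203.]
cap [ 0.7044 -0.0822] r 0.0151 area 350 pix [503. 323.]
cap [ 0.5168 -0.0645] r 0.0227 area 875 pix [257. 344.]
t 38.2 az 0.2 (/7=0.0 rows) lin cm [33.77  0.45 -0.13] rows 8.4 q6 11 tilt [-180.    0.]
```

```bash
python3 -m pendant '{"dr":[[0,0,0],[0,0,0],[0,0,0],[0,0,0],[0,0,0],[0,0,0],[0,0,0],[0,0,0],[0,0,0]],"linear":[[3.75,0.05,0],[3.75,0.05,0],[3.75,0.05,0],[3.75,0.05,0],[3.75,0.05,0],[3.75,0.05,0],[3.75,0.05,0],[3.75,0.05,0],[3.75,0.05,0]],"jaw":[60,60,60,60,60,60,60,60,60]}'
python3 -m pendant '{"dr":[[0,0,0],[0,0,0],[0,0,0],[0,0,0]],"linear":[[0,0,0],[0,0,0],[0,0,0],[0,0,0]],"jaw":[60,60,60,60]}'
python3 wj.py .06; python3 go.py .597 .3807 .034 80.2
```

```text
clock: 39.0
tcp_pos: [0.5964, 0.3825, 0.1656]
tool_rot: [-3.142, 0.0, 1.404]
force: [0.6, 0.4, 1.0]
finger_gap: 0.0657
grip_force: 0.0
clock: 39.33
tcp_pos: [0.5967, 0.3795, 0.1664]
tool_rot: [3.141, 0.0, 1.401]
force: [-0.2, -0.4, -0.2]
finger_gap: 0.0654
grip_force: 0.0
cap [0.5976 0.3835] r 0.0243 area 1091 pix [248. 172.]
t 39.4 az 0.1 (/7=0.0 rows) lin cm [ 0.13 -0.   13.27] rows 3.3 q6 39 tilt [179.9  -0. ]
```

```bash
python3 -m pendant '{"dr":[[0,0,0],[0,0,0],[0,0,0],[0,0,0],[0,0,0],[0,0,0],[0,0,0],[0,0,0],[0,0,0],[0,0,0]],"linear":[[0.15,0,4],[0,0,4],[0,0,3],[0,0,2.2],[0,0,0],[0,0,0],[0,0,0],[0,0,0],[0,0,0],[0,0,0]],"jaw":[60,60,60,60,60,130,130,130,130,130]}' 40
python3 -m pendant '{"dr":[[0,0,0],[0,0,0],[0,0,0],[0,0,0],[0,0,0],[0,0,0],[0,0,0]],"linear":[[0,0,-2],[0,0,-4],[0,0,-4],[0,0,-3],[0,0,0],[0,0,0],[0,0,0]],"jaw":[130,130,130,130,130,130,130]}'
python3 go.py .5039 -.0117 .165 80.2
```

```text
clock: 40.22
tcp_pos: [0.5973, 0.3825, 0.0356]
tool_rot: [3.14, -0.001, 1.402]
force: [-0.5, 1.6, 7.9]
finger_gap: 0.049
grip_force: 43.8
clock: 40.8
tcp_pos: [0.5964, 0.3821, 0.1631]
tool_rot: [-3.141, 0.001, 1.402]
force: [0.1, 0.2, -2.6]
finger_gap: 0.0491
grip_force: 42.7
t 40.8 az 0.1 (/7=0.0 rows) lin cm [-40.38  -2.41  -0.19] rows 10.1 q6 39 tilt [-180.    0.]
```

```bash
python3 -m pendant '{"dr":[[0,0,0],[0,0,0],[0,0,0],[0,0,0],[0,0,0],[0,0,0],[0,0,0],[0,0,0],[0,0,0],[0,0,0]],"linear":[[-3.67,-0.22,0],[-3.67,-0.22,0],[-3.67,-0.22,0],[-3.67,-0.22,0],[-3.67,-0.22,0],[-3.67,-0.22,0],[-3.67,-0.22,0],[-3.67,-0.22,0],[-3.67,-0.22,0],[-3.67,-0.22,0]],"jaw":[130,130,130,130,130,130,130,130,130,130]}'
python3 -m pendant '{"dr":[[0,0,0],[0,0,0],[0,0,0],[0,0,0],[0,0,0],[0,0,0],[0,0,0],[0,0,0],[0,0,0]],"linear":[[-3.67,-0.22,0],[0,0,0],[0,0,2],[0,0,2],[0,0,1.6],[0,0,0.8],[0,0,0],[0,0,0],[0,0,0]],"jaw":[130,130,130,130,130,130,130,130,130]}'
python3 go.py .5039 -.0117 .0665 80.2
```

```text
clock: 41.63
tcp_pos: [0.5114, 0.0226, 0.1618]
tool_rot: [-3.138, 0.001, 1.402]
force: [0.6, -0.2, -1.4]
finger_gap: 0.049
grip_force: 42.7
clock: 42.38
tcp_pos: [0.5053, -0.0115, 0.1007]
tool_rot: [3.14, -0.0, 1.402]
force: [-0.0, -0.4, -1.2]
finger_gap: 0.049
grip_force: 42.7
t 42.4 az 0.1 (/7=0.0 rows) lin cm [-0.04 -0.13  3.42] rows 0.9 q6 4 tilt [179.9  -0. ]
```

```bash
python3 -m pendant '{"dr":[[0,0,0],[0,0,0],[0,0,0],[0,0,0],[0,0,0],[0,0,0],[0,0,0],[0,0,0]],"linear":[[0,-0.1,0.8],[0,0,0.8],[0,0,0.8],[0,0,0.6],[0,0,0.4],[0,0,0],[0,0,0],[0,0,0]],"jaw":[130,130,130,130,130,130,130,130]}'
python3 go.py .5039 -.0117 .0655 80.2
```

```text
clock: 43.05
tcp_pos: [0.5038, -0.0115, 0.0657]
tool_rot: [-3.142, 0.0, 1.402]
force: [0.4, -0.3, -2.1]
finger_gap: 0.049
grip_force: 42.8
t 43.0 az 0.1 (/7=0.0 rows) lin cm [-0.02  0.01  0.02] rows 0.0 q6 4 tilt [-180.    0.]
```

Not yet touching; ease down until contact.

```bash
python3 -m pendant '{"dr":[[0,0,0],[0,0,0],[0,0,0],[0,0,0]],"linear":[[0,0,0.1],[0,0,0.1],[0,0,0],[0,0,0]],"jaw":[130,130,130,130]}'
```

```text
clock: 43.38
tcp_pos: [0.5039, -0.0115, 0.0655]
tool_rot: [3.142, 0.0, 1.402]
force: [-7.7, 1.3, 12.8]
finger_gap: 0.0493
grip_force: 43.9
```

```bash
python3 -m pendant '{"dr":[[0,0,0],[0,0,0],[0,0,0],[0,0,0],[0,0,0],[0,0,0],[0,0,0]],"linear":[[0,0,-0.15],[0,0,0],[0,0,0],[0,0,0],[0,0,0],[0,0,0],[0,0,0]],"jaw":[130,130,110,90,75,60,60]}'
python3 -m pendant '{"dr":[[0,0,0],[0,0,0],[0,0,0],[0,0,0],[0,0,0],[0,0,0],[0,0,0],[0,0,0],[0,0,0],[0,0,0]],"linear":[[0,0,-2],[0,0,-4],[0,0,-4],[-3,0,-2],[-4,0,0],[-4,0,0],[-4,0,0],[-4,0,0],[-4,0,0],[-4,0,0]],"jaw":[60,60,60,60,60,60,60,60,60,60]}'
python3 -m pendant '{"dr":[[0,0,0],[0,0,0],[0,0,0]],"linear":[[0,0,0],[0,0,0],[0,0,0]],"jaw":[60,60,60]}'
python3 car.py
```

```text
clock: 43.97
tcp_pos: [0.5038, -0.0115, 0.0652]
tool_rot: [-3.141, 0.0, 1.402]
force: [1.2, 0.6, -0.1]
finger_gap: 0.0651
grip_force: 0.0
clock: 44.8
tcp_pos: [0.4577, -0.2795, 0.1855]
tool_rot: [3.141, 0.0, 1.402]
force: [0.7, -0.4, 1.1]
finger_gap: 0.0653
grip_force: 0.0
clock: 45.05
tcp_pos: [0.4584, -0.2773, 0.1852]
tool_rot: [-3.141, -0.001, 1.401]
force: [-0.4, -1.0, 1.1]
finger_gap: 0.0654
grip_force: 0.0
t 45.05
mark y (np.float64(-69.9), np.float64(0.165)) 74
mark b (np.float64(169.1), np.float64(0.164)) 72
pegs [(np.float64(-172.3), np.float64(0.169)), (np.float64(-130.4), np.float64(0.169)), (np.float64(-88.3), np.float64(0.169)), (np.float64(-52.4), np.float64(0.17)), (np.float64(-10.3), np.float64(0.169)), (np.float64(31.6), np.float64(0.169)), (np.float64(67.7), np.float64(0.17)), (np.float64(109.6), np.float64(0.17)), (np.float64(151.3), np.float64(0.169))]
jar [ 0.5771 -0.3104] 0.0594 232 r/ang 0.2822 -97.2
jar [ 0.7044 -0.0933] 0.0897 241 r/ang 0.1115 -34.3
jar [ 0.6508 -0.1339] 0.0897 250 r/ang 0.1104 -69.6
jar [ 0.5832 -0.1352] 0.0896 256 r/ang 0.1087 -105.5
jar [0.5351 0.0483] 0.0897 254 r/ang 0.1102 134.5
jar [ 0.5143 -0.0754] 0.0896 245 r/ang 0.1078 -155.3
jar [ 0.5049 -0.0121] 0.0896 245 r/ang 0.109 170.3
```

View pics/last.png

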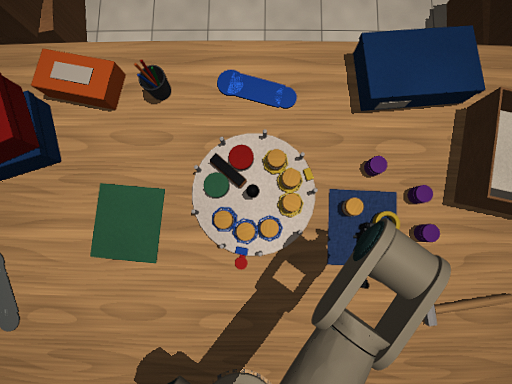

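The picture shows all six cups filled, caps at z ≈ 0.09. The blue mark at pixel (241,250) is over the pointer at (241,262). One spare is left on the blue mat at (354,206), and the tape is undisturbed.

```bash
python3 -c "
from plant import ticket; print(ticket.job_done())"
```

```text
the job is handed in; nothing more can be done
None
```

Job handed in at about 45 s on the robot's clock: all six cups hold an upright jar, the blue mark is over the pointer (about 1° off), one spare is left on the bench, and the tape was not touched.

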